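# Clamp a sample on the infrared unit, to the first click of the slip clutch

## Robot

A 6-joint arm with a two-finger parallel gripper is mounted at the origin on a cart in front of the work surface, level with it; the furniture and walls round the work are solid. World frame = base frame: x ahead of the robot, y to its left, z up, the work surface at z = 0. Lengths are in m, angles in degrees, forces in N, time in s.
With the tool pointing down it reaches from about 0.25 to 0.725 m from the base axis. Payload 9.7 kg.
Tool frame: the origin (TCP) lies between the finger pads; the fingertips stand 11 mm ahead of it and the grasp point (between the pads) lies 8 mm behind it; z points along the fingers, y is the direction in which the jaws open and shut (so a half turn about z gives the same grasp; the last joint's range is limited). The gripper opens to 85 mm and grips with 20 to 120 N. Pads are 22 mm wide; open, the fingers measure 114 mm over their backs; the gripper's body (76 mm by 85 mm) begins 54 mm behind the grasp point. The pads swing forward as they close: fully open they stand 13 mm farther back than shut.
Start: joints at [77.177, 4.979, 10.078, 95.1, 0, 90], TCP at [0.122, 0.536, 0.219] pointing down, gripper open.
Joint ranges: [-179.16, 179.16], [-48.56, 103.87], [-65.8, 70.77], [-126.05, 130.52], [-82.76, 87.17], [-180, 180]. Speed limits (degrees/s): [127.2, 127.2, 147.25, 180, 180, 180].

## Interface

Orientations are given as [roll, pitch, yaw] about the fixed x, y, z axes, in that order (R = Rz(yaw) Ry(pitch) Rx(roll)).
In Python, from workcell import bot gives the robot as it stands.
- The arm moves only by the tool play_rows, never from a script. Its argument "targets" is a list of rows, each an object of numbers: "fingers": the gripper command: -1 is shut, 1 is fully open, values between are in proportion; "x", "y", "z": the shift along the tool's x, y, z in m; "wx", "wy", "wz": the turn, a rotation vector about the tool's x, y, z in degrees. In form: [{"fingers": .., "x": .., "y": .., "z": .., "wx": .., "wy": .., "wz": ..}, ...]. A call has 1 to 20 rows; each row is the pose to reach, as a shift and turn from the pose commanded when the call began, along the tool's axes at that moment; what a row does not reach only later rows make up. A row lasts 1/12 s, in which the tool goes at most 41.7 mm and 7.16 degrees, less where a joint would pass 70% of its speed; a pose out of reach is approached as far as the arm can. A call with a gripper value outside its range is refused whole. The fingers move at their own pace and stop on an object; "grip_force" is the grip in N (left out, the last holds). Time passes only in rows, so rows that repeat a pose let the fingers close. It gives the time, the measured TCP pose, the force and the opening at its end, in the units of the state.
- bot.get_obs(): the state, without advancing time (a new reading comes with each control period).
- bot.camera(name): name is "side" or "top"; returns (picture, depth): 420x560x3 uint8, blue, green, red; 420x560 float32, m along the optical axis (not along the pixel's ray), 0 where there is no reading.
- bot.get_calibration(name): a dict with "fx", "fy", "cx", "cy" (pixels), "camera_from_world" (4x4, takes a point from world to camera coordinates). Camera axes: x right, y down, z forward; pixel columns grow to the right and rows downward; lengths in m; the calibration is good to about 2 mm. A picture is of the moment at which its call begins. get_calibration takes no time and is no camera call.
- bot.job_done(): hands the job in, once; it reports no verdict.
Trained networks look in the newest picture that a camera, given by its name, has taken for a name from the list of things; names that differ only in an ending like _2 or _b are one class to them, and where a whole thing is asked for, a point or a joint stands for the part that bears it (a point fixed in the world has none). Each returns a list of dicts, best first, with "confidence" (0 to 1); they miss things now and then, are a little off and sometimes report something else, mostly with a low value. They report only what shows in the picture. A call takes as long as a camera call.
- bot.look_for(query, camera): "extent" ([left, top, right, bottom] in pixels, round what is visible of it).
- bot.outline_of(query, camera): "region" (420x560 bool, what is visible of it) and "extent" ([left, top, right, bottom] in pixels, round what is visible of it).
- bot.place_of(query, camera): "point" ([row, column] in pixels: a listed point, or the origin of a listed thing).
The state is a dict: "time": time; "q": joint angles; "qd": joint speeds; "joint_efforts": joint torques, N m; "ee_pos": TCP position; "tcp_rot": TCP orientation; "wrist_force": force on the tool from outside, world axes, zero at the start; "torque": the same for the moment, N m; "opening": finger opening in m.
Only numpy, scipy, OpenCV 4.12 (cv2) and the standard library are available. Lean on these libraries where they do the work, as an engineer would, in place of code of your own. Each camera call takes 0.05 s, during which the arm holds its last target.

## Task

Clamp the green-coated sample disc that lies ready on the crystal of the infrared unit: pinch the two blue side buttons of the clamp arm together to free it, swing it over the disc as far as it goes and let go of the buttons so that it latches there. Then turn the black knob clockwise, re-gripping as often as you need, until its slip clutch gives way with the first click, and stop there, before a second click. Do not shift the disc, and leave the other things on the bench where they are.

Things in the scene. Friction and masses are not known exactly. Their poses are not given: they have to be found in the camera images.
- ir_unit: infrared sampling unit, fixed to the bench: light grey housing 210 x 180 mm, top at 50 mm, a round steel sample plate (66 mm across, top at 54 mm) toward its front and a steel post (31 mm across) toward its back that carries the clamp arm. Origin: centre of the underside; x points to its back (away from the robot at yaw 0), y to its left, z up
- crystal (a point): centre of the crystal in the sample plate's top face, 54 mm over the bench; axes as ir_unit. It lies 60 mm ahead (-x) of the unit's origin
- pivot (a point): on the upright axis of the post about which the clamp arm swings, 114 mm over the bench (half-way up the arm), 55 mm behind (+x) the unit's origin; axes as ir_unit
- buttons_mid (a point): middle of the clamp arm between its two blue buttons, 55 mm from the pivot, 114 mm over the bench. x points along the arm from the post to the knob, y to its left flank (the buttons' line), z up. The arm is light grey, 36 mm wide, 28 mm thick (100 to 128 mm over the bench). Gripped across both buttons at 30 N or more, the fingers come up against its flanks and can carry it round
- clamp_arm (a joint): swing of the arm about the post, rad: 0 parked and latched, pointing to the unit's left; 1.15 against its stop over the crystal, with the knob's axis on the crystal's centre. Grows counter-clockwise seen from above; 0.12 N m of friction, no spring; 0.02 rad of play when latched. With the buttons out its bolts latch at either end; at the far end they drop in within 0.015 rad of the stop
- button_l (a joint): travel of the left blue round button (14 mm across), m: 0 out, standing 5 mm proud of the arm's flank (46 mm over both buttons), latch bolt thrown; 0.005 flush (36 mm), bolt drawn. The bolt is clear from 0.0042 on; spring 3 to 6 N. Either bolt alone holds the arm at its ends, so both must be in
- button_r (a joint): the same for the right blue button
- knob_top (a point): centre of the top face of the black fluted knob on the arm's end, 162.5 mm over the bench, 115 mm from the pivot; z up, x and y turn with the knob. The knob is 36 mm across (38 over its flutes), 30 mm high; beneath it a 27 mm steel collar and the arm's rounded end (45 mm across, top at 128 mm). A white line on it (down its side too) starts in line with a red line on the screw's end in its middle
- knob (a joint): slip of the clutch between knob and screw, rad: below 0.1 while the knob carries the screw along (lines aligned, 0.11 N m). When the foot bears on the disc it winds up to 0.2 in 0.3 to 0.5 rad of turning, then gives way at about 0.18 N m: the knob snaps on, the screw stays (or backs off 0.2), 0.785 a click (first click ends at 0.785, second 1.57). Clockwise from above counts up; stays when let go
- foot: steel clamp foot (15 mm across) under the arm's end; origin: centre of its lower face. It comes down 10 mm for each clockwise turn of the screw, without turning; at the start it is 1.2 to 3.0 mm higher than the disc's top, so 0.7 to 1.9 rad of screw turn bring it down
- sample_disc: green-coated steel sample disc, 32 mm across, 6 mm thick, 38 g, lying loose on the crystal; origin: centre of its underside; z up
- petri_a: closed petri dish, 90 x 90 x 16 mm, bystander; origin: centre of the underside
- petri_b: second closed petri dish, 90 x 90 x 16 mm, bystander; origin: centre of the underside
- amber_bottle: amber reagent bottle with black cap, 54 x 54 x 93 mm, bystander; origin: centre of the underside
- forceps: steel forceps lying flat, 131 x 12 x 9 mm, bystander; origin: centre of the underside

How it is judged (in metres and radians):
On the way, in this order (a step that is already met when the one before it is completed fails the run):
1. the arm is latched over the sample, both buttons out, the clutch not yet slipped (value of joint clamp_arm above 1.1 rad and value of joint each of button_l, button_r below 0.002 m and value of joint knob below 0.3 rad), for 0.2 s.
2. the clutch has clicked once with the foot bearing on the disc (value of joint knob above 0.5 rad and contact force between foot and sample_disc above 12 N), for 0.1 s.
At the end, for the whole second after the job is handed in: the arm stands latched over the crystal (swing over 1.10 rad, both buttons less than 2 mm in), the clutch has slipped by one click (0.5 to 1.25 rad) and the foot still presses the disc with more than 12 N, the disc at rest within 7 mm of the crystal's centre (all of step 2 and value of joint clamp_arm above 1.1 rad and value of joint each of button_l, button_r below 0.002 m and value of joint knob below 1.25 rad and horizontal distance between sample_disc and crystal below 0.007 m and linear speed of sample_disc below 0.01 m/s); the robot touches nothing.
It fails at once if the clutch is turned on into a second click (value of joint knob above 1.25 rad).
It fails at once if the sample disc is shifted by more than 5 mm (distance of sample_disc from where it was at the start of the episode above 0.005 m).
It fails at once if a bystander is moved by more than 30 mm (distance of any of petri_a, petri_b, amber_bottle, forceps from where it was at the start of the episode above 0.03 m).
It also fails if it takes over 58 s, if anything falls off the work surface, if the arm or the gripper's body presses on something with over 40 N, if the wrist force passes 120 N, or if a joint passes its speed limit or range.

## Working session

There is one attempt and no reset: what is moved stays moved. The work goes in short steps, Python scripts to look and compute and a tool call to move; the robot and the scene stay as the last step left them, time stands still between calls to the robot, and variables do not carry over. Pictures are saved under pics/ and viewed, and the job is handed in when it is done.

Besides the shell and the picture viewer there is one more tool, called after ">>>" as name(argument=value, ...) on one line, values as JSON. play_rows: Moves the arm, as the interface text tells. Its arguments: {"type":"object","properties":{"targets":{"type":"array","items":{"type":"object","properties":{"fingers":{"type":"number"},"x":{"type":"number"},"y":{"type":"number"},"z":{"type":"number"},"wx":{"type":"number"},"wy":{"type":"number"},"wz":{"type":"number"}}}},"grip_force":{"type":"number"}},"required":["targets"]}

```bash
ls; mkdir -p pics
cat > h.py <<'E'
import numpy as np, cv2
from workcell import bot
def cal(n):
    c=bot.get_calibration(n); return c
def ray(n,r,c):
    k=cal(n); T=np.linalg.inv(np.array(k["camera_from_world"]))
    d=T[:3,:3]@np.array([(c-k["cx"])/k["fx"],(r-k["cy"])/k["fy"],1.0]); return T[:3,3],d
def atz(n,r,c,z):
    o,d=ray(n,r,c); return o+d*(z-o[2])/d[2]
def proj(n,p):
    k=cal(n); q=np.array(k["camera_from_world"])@np.append(p,1); return (q[1]/q[2]*k["fy"]+k["cy"], q[0]/q[2]*k["fx"]+k["cx"])
def cloud(n,dep):
    k=cal(n); T=np.linalg.inv(np.array(k["camera_from_world"]))
    v,u=np.mgrid[0:420,0:560]; P=np.stack([(u-k["cx"])/k["fx"]*dep,(v-k["cy"])/k["fy"]*dep,dep,np.ones_like(dep)],-1)
    return (P@T.T)[...,:3]
E
python3 - <<'E'
from h import *
print(bot.get_obs())
for n in("top","side"):
    im,d=bot.camera(n); cv2.imwrite(f"pics/{n}0.png",im); np.save(n+"d.npy",d)
    k=cal(n);print(n,k["fx"],np.linalg.inv(k["camera_from_world"])[:3,3])
    for q in("crystal","pivot","buttons_mid","knob_top","sample_disc","ir_unit"):
        r=bot.place_of(q,n)[:2]
        print(q,[(np.round(a["point"],1),round(a["confidence"],2)) for a in r])
print(bot.get_obs()["time"])
E
```

```text
pics
{'time': 0.0, 'q': array([ 7.71782249e+01,  5.01173389e+00,  1.00352399e+01,  9.50965838e+01,
       -3.28727927e-04,  9.00009388e+01]), 'qd': array([-0.0039548 , -0.00092422,  0.02436228,  0.0009083 ,  0.12277081,
        0.05793382]), 'joint_efforts': array([ 1.48554358e-03, -5.20400798e+01,  4.64785874e+01,  1.69294380e-02,
        7.93887375e-05, -5.71027982e-06]), 'ee_pos': array([0.12200908, 0.53607419, 0.21878401]), 'tcp_rot': array([-1.79926922e+02,  3.29925071e-04,  1.67177286e+02]), 'wrist_force': array([ 0.64531899, -0.30654407,  0.07648247]), 'torque': array([ 0.01612297, -0.0282206 ,  0.04469576]), 'opening': 0.08561861039939754}
top 521.70004459524 [0.42622174 0.20897483 1.01797737]
crystal [(array([212.2, 389.4]), 0.66)]
pivot [(array([142.1, 401.6]), 0.95)]
buttons_mid [(array([156.5, 367.5]), 0.84)]
knob_top [(array([165.8, 342.3]), 0.91)]
sample_disc [(array([218.7, 392.4]), 0.5)]
ir_unit [(array([185.6, 382.3]), 0.94)]
side 457.6015229561094 [0.18655579 0.82321722 0.59497488]
crystal [(array([202.2, 352.3]), 0.61)]
pivot [(array([164.9, 305.1]), 0.94)]
buttons_mid [(array([176.1, 298.7]), 0.85)]
knob_top [(array([171.3, 297.6]), 0.61)]
sample_disc [(array([199.5, 350.5]), 0.51)]
ir_unit [(array([213.1, 327.8]), 0.62)]
0.7
```

View pics/top0.png

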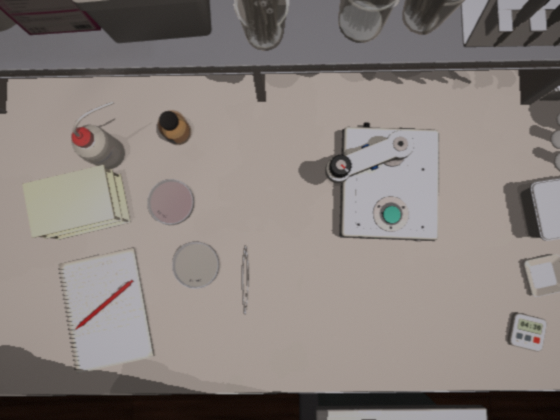

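View pics/side0.png

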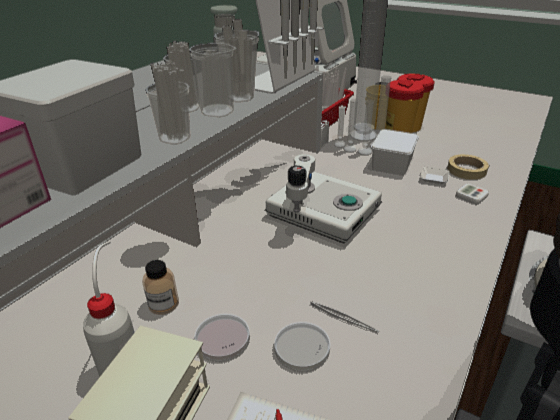

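Run:
```python
from h import *
Z=dict(crystal=.054,pivot=.114,buttons_mid=.114,knob_top=.1625,sample_disc=.054,ir_unit=0)
D=dict(top=dict(crystal=(212.2,389.4),pivot=(142.1,401.6),buttons_mid=(156.5,367.5),knob_top=(165.8,342.3),sample_disc=(218.7,392.4),ir_unit=(185.6,382.3)),
side=dict(crystal=(202.2,352.3),pivot=(164.9,305.1),buttons_mid=(176.1,298.7),knob_top=(171.3,297.6),sample_disc=(199.5,350.5),ir_unit=(213.1,327.8)))
for n in D:
  for q in D[n]: print(n,q,np.round(atz(n,*D[n][q],Z[q]),4))
P=cloud("top",np.load("topd.npy"))
m=(abs(P[...,2]-.1625)<.006)&(P[...,0]<.7)&(np.hypot(P[...,0]-.5,P[...,1]-.1)<.25)
print(np.median(P[m],0),m.sum())
```

```text
top crystal [0.5143 0.0189 0.054 ]
top pivot [0.6325 0.0048 0.114 ]
top buttons_mid [0.6076 0.0656 0.114 ]
top knob_top [0.5829 0.1155 0.1625]
top sample_disc [0.5022 0.0138 0.054 ]
top ir_unit [0.5719 0.0203 0.    ]
side crystal [0.5006 0.0186 0.054 ]
side pivot [0.6214 0.0171 0.114 ]
side buttons_mid [0.6084 0.0693 0.114 ]
side knob_top [0.5773 0.1295 0.1625]
side sample_disc [0.5087 0.0103 0.054 ]
side ir_unit [0.5621 0.0109 0.    ]
[0.58470312 0.11921704 0.16214172] 364
```

Run:
```python
from h import *
P=cloud("top",np.load("topd.npy"));im=cv2.imread("pics/top0.png")
X,Y,Z=P[...,0],P[...,1],P[...,2]
def rep(name,m):
    p=P[m][:,:2].astype(np.float32)*1000
    (c,s,a)=cv2.minAreaRect(p);cc,r=cv2.minEnclosingCircle(p)
    print(name,m.sum(),"rect",np.round(c,1),np.round(s,1),round(a,2),"circ",np.round(cc,1),round(r,1),"zmed",np.median(P[m][:,2]))
box=(X>.43)&(X<.72)&(Y>-.12)&(Y<.18)
def big(m):
    n,l,st,_=cv2.connectedComponentsWithStats(m.astype(np.uint8));return l==1+np.argmax(st[1:,4])
rep("housing",big(box&(abs(Z-.05)<.008)))
rep("house>45",big(box&(Z>.042)&(Z<.058)))
rep("knob",big(box&(Z>.150)))
arm=big(box&(Z>.118)&(Z<.14)); rep("arm",arm)
b,g,r=[im[...,i].astype(int) for i in range(3)]
rep("green",big(box&(g-r>30)&(g-b>10)))
blue=box&(b-r>30)&(b-g>15)
n,l,st,ce=cv2.connectedComponentsWithStats(blue.astype(np.uint8))
for i in range(1,n): print("blue",st[i],ce[i],np.round(np.median(P[l==i],0),4))
np.save("x.npy",arm)
k=im[90:250,310:470];cv2.imwrite("pics/crop0.png",cv2.resize(k,(640,640),interpolation=cv2.INTER_CUBIC)[:600])
s=cv2.imread("pics/side0.png")[130:250,240:400];cv2.imwrite("pics/crop1.png",cv2.resize(s,(800,600),interpolation=cv2.INTER_CUBIC))
Ps=cloud("side",np.load("sided.npy"));
for nm,lo,hi in(("hous",.045,.055),("knob",.150,.17)):
    m=(Ps[...,0]>.43)&(Ps[...,0]<.72)&(Ps[...,1]>-.12)&(Ps[...,1]<.18)&(Ps[...,2]>lo)&(Ps[...,2]<hi)
    m=big(m);p=Ps[m][:,:2].astype(np.float32)*1000;print(nm,cv2.minAreaRect(p),cv2.minEnclosingCircle(p))
```

```text
housing 8500 rect [571.8  14.1] [180.6 212.6] 87.09 circ [571.3  15.2] 134.4 zmed 0.05013162752434641
house>45 8500 rect [571.8  14.1] [180.6 212.6] 87.09 circ [571.3  15.2] 134.4 zmed 0.05013162752434641
knob 387 rect [584.6 118.6] [36.7 36.5] 44.37 circ [585.4 118.7] 19.0 zmed 0.1620231423766446
arm 1650 rect [605.5  64.2] [ 47.8 161. ] 21.65 circ [605.2  64.1] 80.6 zmed 0.12768719339193352
green 217 rect [510.4  16. ] [29.6 28.8] 1.93 circ [509.8  15.9] 15.8 zmed 0.05965749201914605
blue [364 144   4   3   6] [365.83333333 144.83333333] [0.6269 0.0684 0.1203]
blue [372 166   5   3  10] [374.3 167.2] [0.5873 0.0552 0.121 ]
hous ((559.1664428710938, 15.988822937011719), (180.0184326171875, 183.340576171875), 87.89409637451172) ((558.0917358398438, 14.932735443115234), 123.95970916748047)
knob ((584.5797729492188, 121.05207061767578), (34.70476150512695, 34.80990219116211), 79.10232543945312) ((584.6575927734375, 120.17459106445312), 18.735897064208984)
```

View pics/crop0.png

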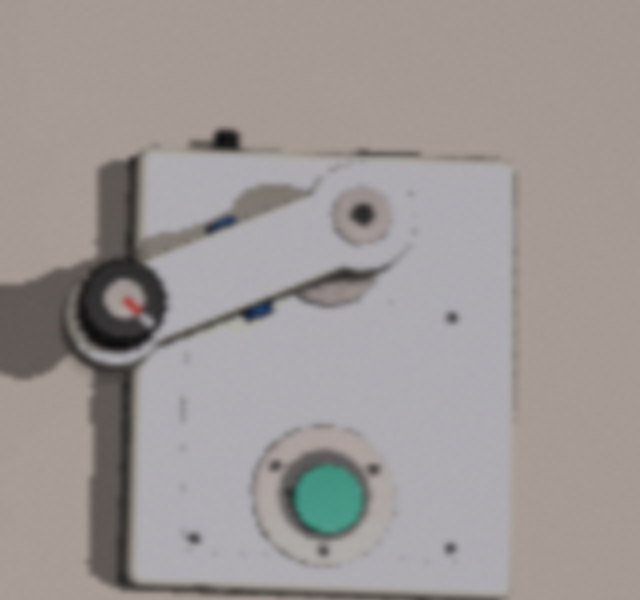

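View pics/crop1.png

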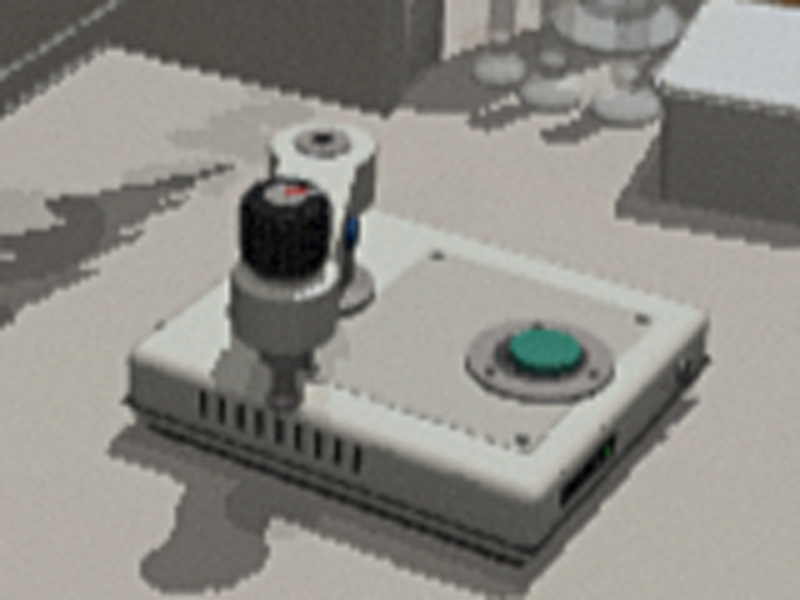

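The pose checks agree: the unit is at (0.572, 0.014) with yaw about -2.9°, the pivot at (0.6265, 0.0112), the parked arm along 111.2°, and the button midpoint at (0.6066, 0.0625). In the top image, the knob is at pixel (340,166), the blue buttons at (366,145) and (374,167), and the disc at (392,214). Next I move above the buttons.

>>> play_rows(targets=[{"fingers": 1, "x": -0.5776, "y": -0.3541, "z": 0, "wz": 56}, {"fingers": 1, "x": -0.5776, "y": -0.3541, "z": 0, "wz": 56}, {"fingers": 1, "x": -0.5776, "y": -0.3541, "z": 0, "wz": 56}, {"fingers": 1, "x": -0.5776, "y": -0.3541, "z": 0, "wz": 56}, {"fingers": 1, "x": -0.5776, "y": -0.3541, "z": 0, "wz": 56}, {"fingers": 1, "x": -0.5776, "y": -0.3541, "z": 0, "wz": 56}, {"fingers": 1, "x": -0.5776, "y": -0.3541, "z": 0, "wz": 56}, {"fingers": 1, "x": -0.5776, "y": -0.3541, "z": 0, "wz": 56}, {"fingers": 1, "x": -0.5776, "y": -0.3541, "z": 0, "wz": 56}, {"fingers": 1, "x": -0.5776, "y": -0.3541, "z": 0, "wz": 56}, {"fingers": 1, "x": -0.5776, "y": -0.3541, "z": 0, "wz": 56}, {"fingers": 1, "x": -0.5776, "y": -0.3541, "z": 0, "wz": 56}, {"fingers": 1, "x": -0.5776, "y": -0.3541, "z": 0, "wz": 56}, {"fingers": 1, "x": -0.5776, "y": -0.3541, "z": 0, "wz": 56}, {"fingers": 1, "x": -0.5776, "y": -0.3541, "z": 0, "wz": 56}, {"fingers": 1, "x": -0.5776, "y": -0.3541, "z": 0, "wz": 56}, {"fingers": 1, "x": -0.5776, "y": -0.3541, "z": 0, "wz": 56}, {"fingers": 1, "x": -0.5776, "y": -0.3541, "z": 0, "wz": 56}, {"fingers": 1, "x": -0.5776, "y": -0.3541, "z": 0, "wz": 56}, {"fingers": 1, "x": -0.5776, "y": -0.3541, "z": 0, "wz": 56}], grip_force=50)

```text
$.targets[0]: bad value
```

>>> play_rows(targets=[{"fingers": 1, "x": -0.5776, "y": -0.3541, "z": 0, "wx": 0, "wy": 0, "wz": 56}, {"fingers": 1, "x": -0.5776, "y": -0.3541, "z": 0, "wx": 0, "wy": 0, "wz": 56}, {"fingers": 1, "x": -0.5776, "y": -0.3541, "z": 0, "wx": 0, "wy": 0, "wz": 56}, {"fingers": 1, "x": -0.5776, "y": -0.3541, "z": 0, "wx": 0, "wy": 0, "wz": 56}, {"fingers": 1, "x": -0.5776, "y": -0.3541, "z": 0, "wx": 0, "wy": 0, "wz": 56}, {"fingers": 1, "x": -0.5776, "y": -0.3541, "z": 0, "wx": 0, "wy": 0, "wz": 56}, {"fingers": 1, "x": -0.5776, "y": -0.3541, "z": 0, "wx": 0, "wy": 0, "wz": 56}, {"fingers": 1, "x": -0.5776, "y": -0.3541, "z": 0, "wx": 0, "wy": 0, "wz": 56}, {"fingers": 1, "x": -0.5776, "y": -0.3541, "z": 0, "wx": 0, "wy": 0, "wz": 56}, {"fingers": 1, "x": -0.5776, "y": -0.3541, "z": 0, "wx": 0, "wy": 0, "wz": 56}, {"fingers": 1, "x": -0.5776, "y": -0.3541, "z": 0, "wx": 0, "wy": 0, "wz": 56}, {"fingers": 1, "x": -0.5776, "y": -0.3541, "z": 0, "wx": 0, "wy": 0, "wz": 56}, {"fingers": 1, "x": -0.5776, "y": -0.3541, "z": 0, "wx": 0, "wy": 0, "wz": 56}, {"fingers": 1, "x": -0.5776, "y": -0.3541, "z": 0, "wx": 0, "wy": 0, "wz": 56}, {"fingers": 1, "x": -0.5776, "y": -0.3541, "z": 0, "wx": 0, "wy": 0, "wz": 56}, {"fingers": 1, "x": -0.5776, "y": -0.3541, "z": 0, "wx": 0, "wy": 0, "wz": 56}, {"fingers": 1, "x": -0.5776, "y": -0.3541, "z": 0, "wx": 0, "wy": 0, "wz": 56}, {"fingers": 1, "x": -0.5776, "y": -0.3541, "z": 0, "wx": 0, "wy": 0, "wz": 56}, {"fingers": 1, "x": -0.5776, "y": -0.3541, "z": 0, "wx": 0, "wy": 0, "wz": 56}, {"fingers": 1, "x": -0.5776, "y": -0.3541, "z": 0, "wx": 0, "wy": 0, "wz": 56}], grip_force=50)

```text
time: 2.37
ee_pos: [0.6061, 0.0635, 0.2197]
tcp_rot: [-180.0, -0.0, 111.2]
wrist_force: [-0.5, -0.4, -0.8]
opening: 0.0851
```

>>> play_rows(targets=[{"fingers": 1, "x": -0.001, "y": 0, "z": 0.03, "wx": 0, "wy": 0, "wz": 0}, {"fingers": 1, "x": -0.001, "y": 0, "z": 0.06, "wx": 0, "wy": 0, "wz": 0}, {"fingers": 1, "x": -0.001, "y": 0, "z": 0.09, "wx": 0, "wy": 0, "wz": 0}, {"fingers": 1, "x": -0.001, "y": 0, "z": 0.105, "wx": 0, "wy": 0, "wz": 0}, {"fingers": 1, "x": -0.001, "y": 0, "z": 0.1125, "wx": 0, "wy": 0, "wz": 0}, {"fingers": 1, "x": -0.001, "y": 0, "z": 0.1125, "wx": 0, "wy": 0, "wz": 0}, {"fingers": 1, "x": -0.001, "y": 0, "z": 0.1125, "wx": 0, "wy": 0, "wz": 0}])

```text
time: 2.95
ee_pos: [0.6069, 0.0627, 0.1083]
tcp_rot: [179.9, 0.0, 111.2]
wrist_force: [0.7, -0.7, 0.4]
opening: 0.0853
```

Run:
```python
from h import *
print(bot.get_obs()["q"])
im,d=bot.camera("top"); cv2.imwrite("pics/c2.png",cv2.resize(im[90:250,310:470],(600,600),interpolation=cv2.INTER_CUBIC))
im,d=bot.camera("side"); cv2.imwrite("pics/c3.png",cv2.resize(im[80:260,220:420],(666,600),interpolation=cv2.INTER_CUBIC))
```

```text
[5.89715325e+00 1.23684705e+01 6.07834264e+00 8.36369734e+01
 2.84162006e-03 7.46568351e+01]
```

View pics/c2.png

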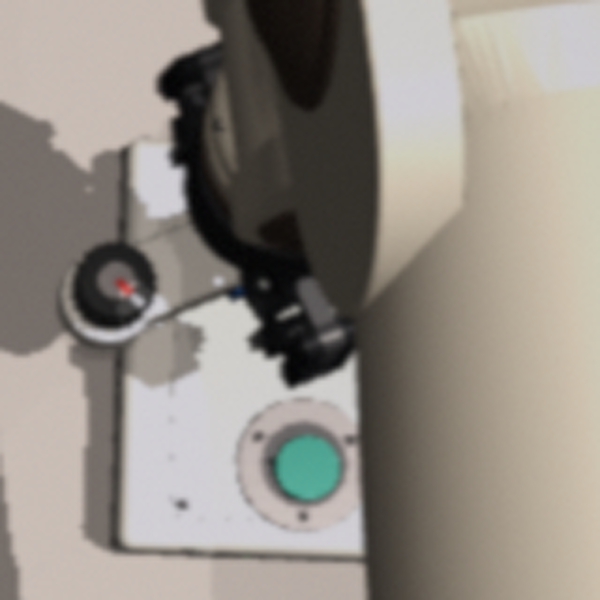

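View pics/c3.png

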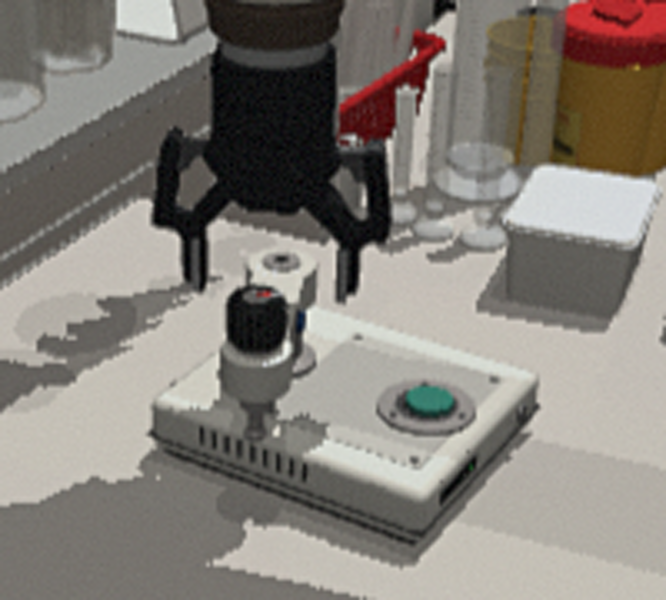

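>>> play_rows(targets=[{"fingers": 0.2, "x": 0, "y": 0, "z": 0.0025, "wx": 0, "wy": 0, "wz": 0}, {"fingers": 0.0, "x": 0, "y": 0, "z": 0.0025, "wx": 0, "wy": 0, "wz": 0}, {"fingers": -0.3, "x": 0, "y": 0, "z": 0.0025, "wx": 0, "wy": 0, "wz": 0}, {"fingers": -1, "x": 0, "y": 0, "z": 0.0025, "wx": 0, "wy": 0, "wz": 0}, {"fingers": -1, "x": 0, "y": 0, "z": 0.0025, "wx": 0, "wy": 0, "wz": 0}, {"fingers": -1, "x": 0, "y": 0, "z": 0.0025, "wx": 0, "wy": 0, "wz": 0}, {"fingers": -1, "x": 0, "y": 0, "z": 0.0025, "wx": 0, "wy": 0, "wz": 0}, {"fingers": -1, "x": 0, "y": 0, "z": 0.0025, "wx": 0, "wy": 0, "wz": 0}, {"fingers": -1, "x": 0, "y": 0, "z": 0.0025, "wx": 0, "wy": 0, "wz": 0}, {"fingers": -1, "x": 0, "y": 0, "z": 0.0025, "wx": 0, "wy": 0, "wz": 0}], grip_force=50)

```text
time: 3.88
ee_pos: [0.6078, 0.062, 0.1056]
tcp_rot: [179.9, 0.0, 111.2]
wrist_force: [1.1, 0.5, 6.2]
opening: 0.0345
```

>>> play_rows(targets=[{"fingers": -1, "x": -0.0001, "y": -0.0029, "z": 0, "wx": 0, "wy": 0, "wz": -3}, {"fingers": -1, "x": -0.0003, "y": -0.0057, "z": 0, "wx": 0, "wy": 0, "wz": -6}, {"fingers": -1, "x": -0.0007, "y": -0.0086, "z": 0, "wx": 0, "wy": 0, "wz": -9}, {"fingers": -1, "x": -0.0012, "y": -0.0114, "z": 0, "wx": 0, "wy": 0, "wz": -12}, {"fingers": -1, "x": -0.0012, "y": -0.0114, "z": 0, "wx": 0, "wy": 0, "wz": -12}, {"fingers": -1, "x": -0.0012, "y": -0.0114, "z": 0, "wx": 0, "wy": 0, "wz": -12}])

```text
time: 4.38
ee_pos: [0.5975, 0.0568, 0.1056]
tcp_rot: [179.9, 0.1, 123.2]
wrist_force: [0.5, -0.7, 5.7]
opening: 0.0348
```

>>> play_rows(targets=[{"fingers": -1, "x": -0.0001, "y": -0.0038, "z": 0, "wx": 0, "wy": 0, "wz": -4}, {"fingers": -1, "x": -0.0005, "y": -0.0077, "z": 0, "wx": 0, "wy": 0, "wz": -8}, {"fingers": -1, "x": -0.0012, "y": -0.0114, "z": 0, "wx": 0, "wy": 0, "wz": -12}, {"fingers": -1, "x": -0.0021, "y": -0.0152, "z": 0, "wx": 0, "wy": 0, "wz": -16}, {"fingers": -1, "x": -0.0033, "y": -0.0188, "z": 0, "wx": 0, "wy": 0, "wz": -20}, {"fingers": -1, "x": -0.0048, "y": -0.0224, "z": 0, "wx": 0, "wy": 0, "wz": -24}, {"fingers": -1, "x": -0.0064, "y": -0.0258, "z": 0, "wx": 0, "wy": 0, "wz": -28}, {"fingers": -1, "x": -0.0084, "y": -0.0291, "z": 0, "wx": 0, "wy": 0, "wz": -32}, {"fingers": -1, "x": -0.0105, "y": -0.0323, "z": 0, "wx": 0, "wy": 0, "wz": -36}, {"fingers": -1, "x": -0.0129, "y": -0.0354, "z": 0, "wx": 0, "wy": 0, "wz": -40}, {"fingers": -1, "x": -0.0154, "y": -0.0382, "z": 0, "wx": 0, "wy": 0, "wz": -44}, {"fingers": -1, "x": -0.0182, "y": -0.0409, "z": 0, "wx": 0, "wy": 0, "wz": -48}, {"fingers": -1, "x": -0.0196, "y": -0.0421, "z": 0, "wx": 0, "wy": 0, "wz": -50}, {"fingers": -1, "x": -0.0196, "y": -0.0421, "z": 0, "wx": 0, "wy": 0, "wz": -50}])

```text
time: 5.55
ee_pos: [0.5731, 0.0171, 0.1056]
tcp_rot: [180.0, 0.1, 173.3]
wrist_force: [1.3, 3.0, 6.5]
opening: 0.0346
```

Run:
```python
from h import *
o=bot.get_obs();print(o["q"],o["torque"])
im,d=bot.camera("side"); cv2.imwrite("pics/c4.png",cv2.resize(im[80:260,220:420],(666,600),interpolation=cv2.INTER_CUBIC))
```

```text
[ 1.69731924e+00  7.26893359e+00 -2.27526732e-02  8.25825700e+01
  2.51291770e-02  8.43858506e+00] [ 0.49437278 -0.23535854  0.19490554]
```

View pics/c4.png

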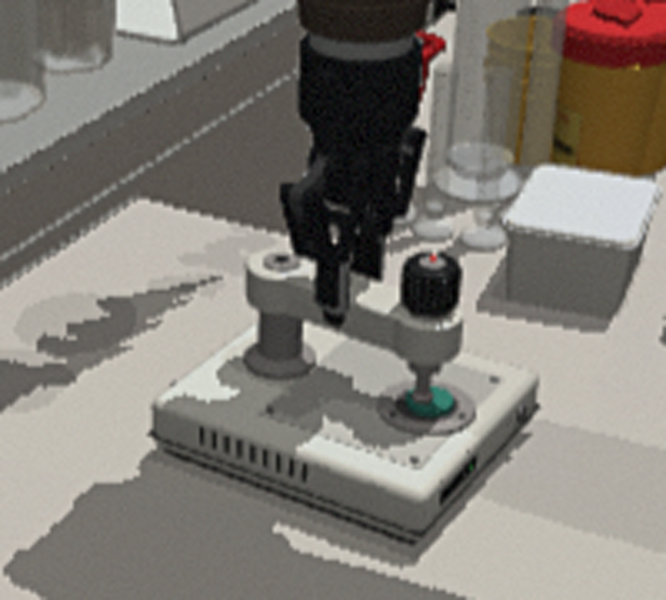

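The arm swung along with the gripper, and the foot at about (425,385) in the crop is nearly over the disc. Now I ease it to the stop.

>>> play_rows(targets=[{"fingers": -1, "x": 0, "y": -0.0014, "z": 0, "wx": 0, "wy": 0, "wz": -1.5}, {"fingers": -1, "x": -0.0001, "y": -0.0029, "z": 0, "wx": 0, "wy": 0, "wz": -3}, {"fingers": -1, "x": -0.0001, "y": -0.0034, "z": 0, "wx": 0, "wy": 0, "wz": -3.5}, {"fingers": -1, "x": -0.0001, "y": -0.0034, "z": 0, "wx": 0, "wy": 0, "wz": -3.5}])

```text
time: 5.93
ee_pos: [0.5728, 0.0139, 0.1056]
tcp_rot: [180.0, 0.1, 176.7]
wrist_force: [1.1, 0.3, 7.2]
opening: 0.0346
```

>>> play_rows(targets=[{"fingers": -1, "x": 0, "y": -0.0005, "z": 0, "wx": 0, "wy": 0, "wz": -0.5}, {"fingers": -1, "x": 0, "y": -0.001, "z": 0, "wx": 0, "wy": 0, "wz": -1}, {"fingers": -1, "x": 0, "y": -0.0015, "z": 0, "wx": 0, "wy": 0, "wz": -1.3}, {"fingers": -1, "x": 0, "y": -0.0015, "z": 0, "wx": 0, "wy": 0, "wz": -1.3}])

```text
time: 6.27
ee_pos: [0.5728, 0.0136, 0.1056]
tcp_rot: [179.8, 0.1, 177.9]
wrist_force: [1.7, 8.7, 6.2]
opening: 0.0346
```

>>> play_rows(targets=[{"fingers": -1, "x": 0, "y": -0.0008, "z": 0, "wx": 0, "wy": 0, "wz": 0}, {"fingers": -1, "x": 0, "y": -0.0008, "z": 0, "wx": 0, "wy": 0, "wz": 0}, {"fingers": 0.4, "x": 0, "y": -0.0008, "z": 0, "wx": 0, "wy": 0, "wz": 0}, {"fingers": 0.7, "x": 0, "y": -0.0008, "z": 0, "wx": 0, "wy": 0, "wz": 0}, {"fingers": 1, "x": 0, "y": -0.0008, "z": 0, "wx": 0, "wy": 0, "wz": 0}, {"fingers": 1, "x": 0, "y": -0.0008, "z": 0, "wx": 0, "wy": 0, "wz": 0}, {"fingers": 1, "x": 0, "y": 0, "z": 0, "wx": 0, "wy": 0, "wz": 0}, {"fingers": 1, "x": 0, "y": 0, "z": 0, "wx": 0, "wy": 0, "wz": 0}, {"fingers": 1, "x": 0, "y": 0, "z": 0, "wx": 0, "wy": 0, "wz": 0}])

```text
time: 7.02
ee_pos: [0.5719, 0.0122, 0.1044]
tcp_rot: [-180.0, -0.0, 178.0]
wrist_force: [0.6, -0.5, 0.4]
opening: 0.0853
```

>>> play_rows(targets=[{"fingers": 1, "x": 0, "y": 0, "z": -0.04, "wx": 0, "wy": 0, "wz": 0}, {"fingers": 1, "x": 0, "y": 0, "z": -0.08, "wx": 0, "wy": 0, "wz": 0}, {"fingers": 1, "x": 0, "y": 0, "z": -0.12, "wx": 0, "wy": 0, "wz": 0}, {"fingers": 1, "x": 0, "y": 0.08, "z": -0.12, "wx": 0, "wy": 0, "wz": 0}, {"fingers": 1, "x": 0, "y": 0.12, "z": -0.12, "wx": 0, "wy": 0, "wz": 0}, {"fingers": 1, "x": 0, "y": 0.18, "z": -0.12, "wx": 0, "wy": 0, "wz": 0}, {"fingers": 1, "x": 0, "y": 0.18, "z": -0.12, "wx": 0, "wy": 0, "wz": 0}, {"fingers": 1, "x": 0, "y": 0.18, "z": -0.12, "wx": 0, "wy": 0, "wz": 0}])

```text
time: 7.68
ee_pos: [0.5779, 0.1968, 0.224]
tcp_rot: [179.9, -0.0, 178.1]
wrist_force: [0.6, -0.5, 0.2]
opening: 0.0857
```

```bash
cat > look.py <<'E'
from h import *
import sys
t=sys.argv[1]
im,d=bot.camera("top"); cv2.imwrite(f"pics/{t}t.png",cv2.resize(im[110:250,320:460],(600,600),interpolation=cv2.INTER_CUBIC))
P=cloud("top",d)
im,d=bot.camera("side"); cv2.imwrite(f"pics/{t}s.png",cv2.resize(im[100:260,260:420],(600,600),interpolation=cv2.INTER_CUBIC))
m=(abs(P[...,2]-.1625)<.008)&(abs(P[...,0]-.512)<.03)&(abs(P[...,1]-.017)<.03)
if m.sum()>50:
    p=P[m][:,:2].astype(np.float32)*1000; print(m.sum(),cv2.minAreaRect(p),cv2.minEnclosingCircle(p))
o=bot.get_obs(); print(o["time"],o["q"].round(2),o["ee_pos"],o["torque"])
E
python3 look.py a
```

```text
7.7833 [1.862e+01 1.367e+01 2.041e+01 9.679e+01 1.000e-02 2.043e+01] [0.57795331 0.19475692 0.22385226] [-0.04034898 -0.01442305 -0.03384548]
```

View pics/at.png

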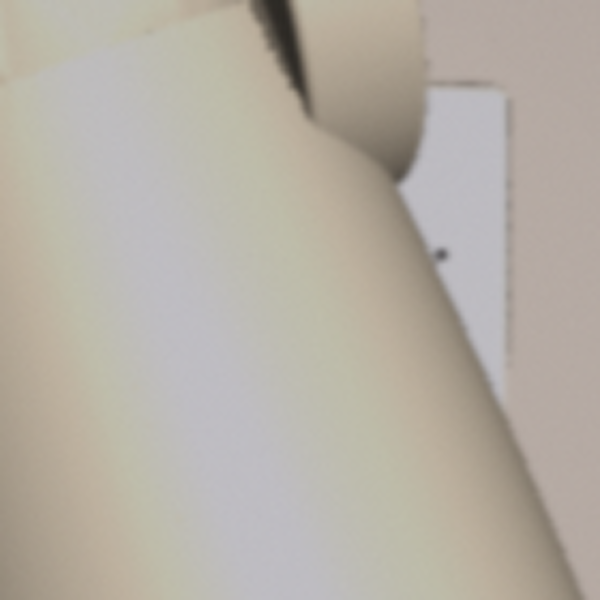

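View pics/as.png

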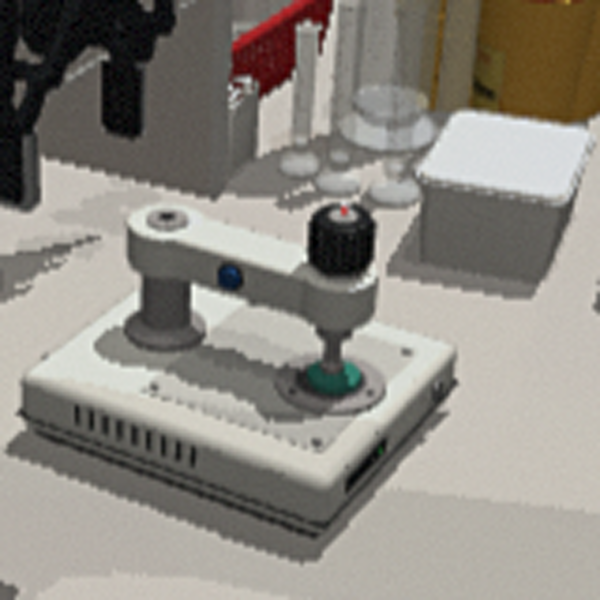

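>>> play_rows(targets=[{"fingers": 1, "x": 0, "y": 0.04, "z": 0, "wx": 0, "wy": 0, "wz": 0}, {"fingers": 1, "x": 0.03, "y": 0.08, "z": 0, "wx": 0, "wy": 0, "wz": 0}, {"fingers": 1, "x": 0.06, "y": 0.12, "z": 0, "wx": 0, "wy": 0, "wz": 0}, {"fingers": 1, "x": 0.08, "y": 0.15, "z": 0, "wx": 0, "wy": 0, "wz": 0}, {"fingers": 1, "x": 0.1, "y": 0.2, "z": 0, "wx": 0, "wy": 0, "wz": 0}, {"fingers": 1, "x": 0.1, "y": 0.2, "z": 0, "wx": 0, "wy": 0, "wz": 0}, {"fingers": 1, "x": 0.1, "y": 0.2, "z": 0, "wx": 0, "wy": 0, "wz": 0}])

```text
time: 8.37
ee_pos: [0.4838, 0.3982, 0.2242]
tcp_rot: [180.0, -0.0, 178.2]
wrist_force: [0.7, -0.5, -0.1]
opening: 0.0852
```

```bash
python3 look.py b
```

```text
391 ((512.3360595703125, 17.768789291381836), (35.59186553955078, 36.24722671508789), 70.91839599609375) ((512.1870727539062, 17.35048484802246), 18.88665199279785)
8.4667 [ 3.916e+01  1.605e+01  2.336e+01  9.733e+01 -3.000e-02  4.114e+01] [0.48546063 0.39525168 0.2244122 ] [-0.04258327 -0.0272285   0.02028545]
```

View pics/bt.png

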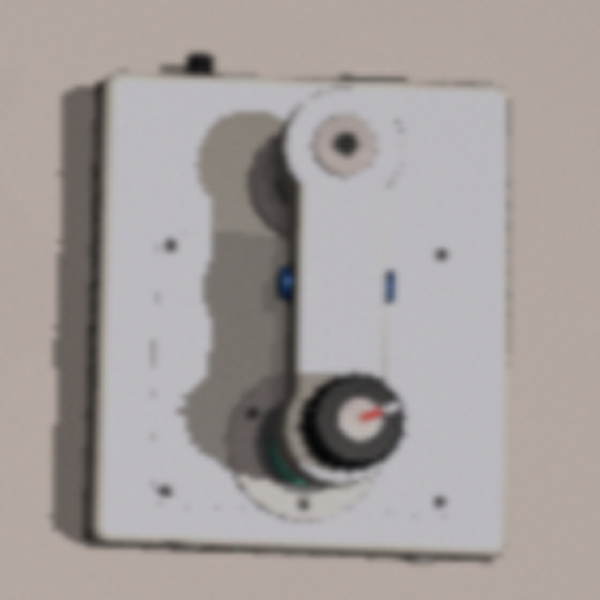

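Top view: the arm lies along the unit with both blue buttons standing out, at (287,283) and (390,285) in the crop. The red and white lines are aligned. The knob is measured at (0.512, 0.0175), matching the expected crystal position. Moving above the knob.

>>> play_rows(targets=[{"fingers": 1, "x": -0.0392, "y": -0.3767, "z": 0, "wx": 0, "wy": 0, "wz": -32}, {"fingers": 1, "x": -0.0392, "y": -0.3767, "z": 0, "wx": 0, "wy": 0, "wz": -32}, {"fingers": 1, "x": -0.0392, "y": -0.3767, "z": 0, "wx": 0, "wy": 0, "wz": -32}, {"fingers": 1, "x": -0.0392, "y": -0.3767, "z": 0, "wx": 0, "wy": 0, "wz": -32}, {"fingers": 1, "x": -0.0392, "y": -0.3767, "z": 0, "wx": 0, "wy": 0, "wz": -32}, {"fingers": 1, "x": -0.0392, "y": -0.3767, "z": 0, "wx": 0, "wy": 0, "wz": -32}, {"fingers": 1, "x": -0.0392, "y": -0.3767, "z": 0, "wx": 0, "wy": 0, "wz": -32}, {"fingers": 1, "x": -0.0392, "y": -0.3767, "z": 0, "wx": 0, "wy": 0, "wz": -32}, {"fingers": 1, "x": -0.0392, "y": -0.3767, "z": 0.005, "wx": 0, "wy": 0, "wz": -32}, {"fingers": 1, "x": -0.0392, "y": -0.3767, "z": 0.01, "wx": 0, "wy": 0, "wz": -32}, {"fingers": 1, "x": -0.0392, "y": -0.3767, "z": 0.015, "wx": 0, "wy": 0, "wz": -32}, {"fingers": 1, "x": -0.0392, "y": -0.3767, "z": 0.02, "wx": 0, "wy": 0, "wz": -32}, {"fingers": 1, "x": -0.0392, "y": -0.3767, "z": 0.02, "wx": 0, "wy": 0, "wz": -32}])

```text
time: 9.55
ee_pos: [0.5108, 0.0179, 0.2034]
tcp_rot: [180.0, -0.1, -150.1]
wrist_force: [-0.4, 0.1, -0.1]
opening: 0.0852
```

>>> play_rows(targets=[{"fingers": 1, "x": -0.001, "y": -0.001, "z": 0.02, "wx": 0, "wy": 0, "wz": 0}, {"fingers": 1, "x": -0.001, "y": -0.001, "z": 0.04, "wx": 0, "wy": 0, "wz": 0}, {"fingers": 1, "x": -0.001, "y": -0.001, "z": 0.05, "wx": 0, "wy": 0, "wz": 0}, {"fingers": 1, "x": -0.001, "y": -0.001, "z": 0.056, "wx": 0, "wy": 0, "wz": 0}, {"fingers": 0.2, "x": -0.001, "y": -0.001, "z": 0.056, "wx": 0, "wy": 0, "wz": 0}, {"fingers": 0.0, "x": -0.001, "y": -0.001, "z": 0.056, "wx": 0, "wy": 0, "wz": 0}, {"fingers": -0.1, "x": -0.001, "y": -0.001, "z": 0.056, "wx": 0, "wy": 0, "wz": 0}, {"fingers": -1, "x": -0.001, "y": -0.001, "z": 0.056, "wx": 0, "wy": 0, "wz": 0}, {"fingers": -1, "x": -0.001, "y": -0.001, "z": 0.056, "wx": 0, "wy": 0, "wz": 0}, {"fingers": -1, "x": -0.001, "y": -0.001, "z": 0.056, "wx": 0, "wy": 0, "wz": 0}, {"fingers": -1, "x": -0.001, "y": -0.001, "z": 0.056, "wx": 0, "wy": 0, "wz": 0}], grip_force=35)

```text
time: 10.47
ee_pos: [0.5139, 0.0177, 0.1514]
tcp_rot: [-179.9, 0.3, -150.0]
wrist_force: [-1.9, 0.5, 8.9]
opening: 0.001
```

```bash
cat > st.py <<'E'
from h import *
o=bot.get_obs(); print(o["time"].__round__(2),"q6",o["q"][5].round(2),"qd",o["qd"][5].round(2),"F",o["wrist_force"].round(2),"T",o["torque"].round(3),"eff6",o["joint_efforts"][5].round(4),"yaw",o["tcp_rot"][2].round(2),o["opening"].round(4),o["ee_pos"].round(4))
E
python3 st.py
```

```text
Traceback (most recent call last):
  File "st.py", line 2, in <module>
    o=bot.get_obs(); print(o["time"].__round__(2),"q6",o["q"][5].round(2),"qd",o["qd"][5].round(2),"F",o["wrist_force"].round(2),"T",o["torque"].round(3),"eff6",o["joint_efforts"][5].round(4),"yaw",o["tcp_rot"][2].round(2),o["opening"].round(4),o["ee_pos"].round(4))
                                                                                                                                                                                                                               ^^^^^^^^^^^^^^^^^^
AttributeError: 'float' object has no attribute 'round'
```

```bash
sed -i 's/o\["opening"\].round(4)/round(o["opening"],4)/; s/o\["time"\].__round__(2)/round(o["time"],2)/' st.py; python3 st.py;  python3 look.py c
```

```text
10.47 q6 -28.03 qd -0.11 F [-1.92  0.46  8.91] T [0.202 0.322 0.007] eff6 0.0012 yaw -150.02 0.001 [0.5139 0.0177 0.1514]
10.5667 [ 1.940e+00 -1.070e+00 -3.680e+00  8.711e+01  2.000e-02 -2.803e+01] [0.51385599 0.01752907 0.15134602] [ 0.14656037  0.30614919 -0.02962528]
```

View pics/cs.png

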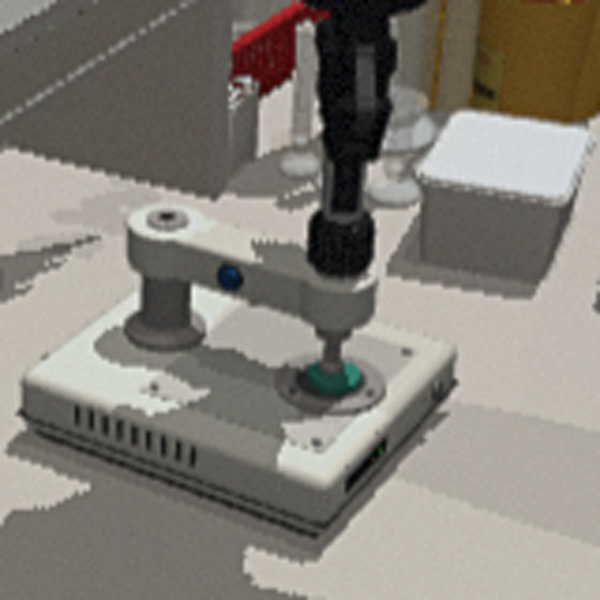

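View pics/ct.png

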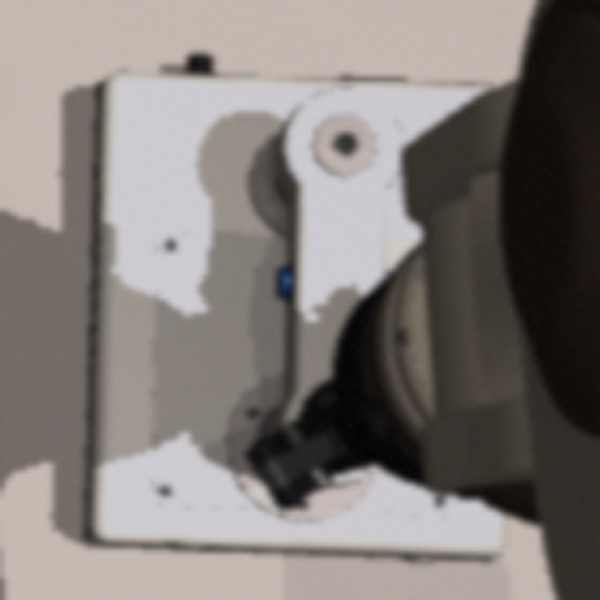

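Run:
```python
from h import *
im,d=bot.camera("side");P=cloud("side",d)
cv2.imwrite("pics/d_s.png",cv2.resize(im[130:210,320:380],(600,800),interpolation=cv2.INTER_NEAREST)[:600])
for r in range(134,206,3):
    print(r,[ (c,*np.round(P[r,c]*1000).astype(int)) for c in (346,350,354)],im[r,350])
```

```text
134 [(346, np.int64(529), np.int64(14), np.int64(209)), (350, np.int64(496), np.int64(72), np.int64(238)), (354, np.int64(490), np.int64(67), np.int64(237))] [4 8 6]
137 [(346, np.int64(526), np.int64(20), np.int64(205)), (350, np.int64(499), np.int64(63), np.int64(228)), (354, np.int64(492), np.int64(60), np.int64(228))] [15 12 12]
140 [(346, np.int64(520), np.int64(34), np.int64(205)), (350, np.int64(502), np.int64(55), np.int64(217)), (354, np.int64(498), np.int64(46), np.int64(215))] [26 29 25]
143 [(346, np.int64(525), np.int64(21), np.int64(192)), (350, np.int64(510), np.int64(34), np.int64(201)), (354, np.int64(503), np.int64(32), np.int64(202))] [ 9  7 10]
146 [(346, np.int64(524), np.int64(21), np.int64(186)), (350, np.int64(511), np.int64(30), np.int64(192)), (354, np.int64(503), np.int64(29), np.int64(194))] [16 17 13]
149 [(346, np.int64(521), np.int64(26), np.int64(181)), (350, np.int64(510), np.int64(33), np.int64(187)), (354, np.int64(503), np.int64(28), np.int64(187))] [11  9  7]
152 [(346, np.int64(520), np.int64(29), np.int64(176)), (350, np.int64(509), np.int64(33)
[... 2240 characters left out ...]
nt64(-33), np.int64(50))] [62 64 66]
194 [(346, np.int64(515), np.int64(23), np.int64(73)), (350, np.int64(507), np.int64(19), np.int64(73)), (354, np.int64(515), np.int64(-24), np.int64(48))] [83 84 85]
197 [(346, np.int64(514), np.int64(26), np.int64(67)), (350, np.int64(507), np.int64(19), np.int64(66)), (354, np.int64(504), np.int64(2), np.int64(57))] [67 70 74]
200 [(346, np.int64(514), np.int64(24), np.int64(59)), (350, np.int64(507), np.int64(18), np.int64(58)), (354, np.int64(499), np.int64(14), np.int64(57))] [63 71 31]
203 [(346, np.int64(510), np.int64(32), np.int64(56)), (350, np.int64(503), np.int64(26), np.int64(55)), (354, np.int64(495), np.int64(23), np.int64(56))] [45 55 11]
```

View pics/d_s.png

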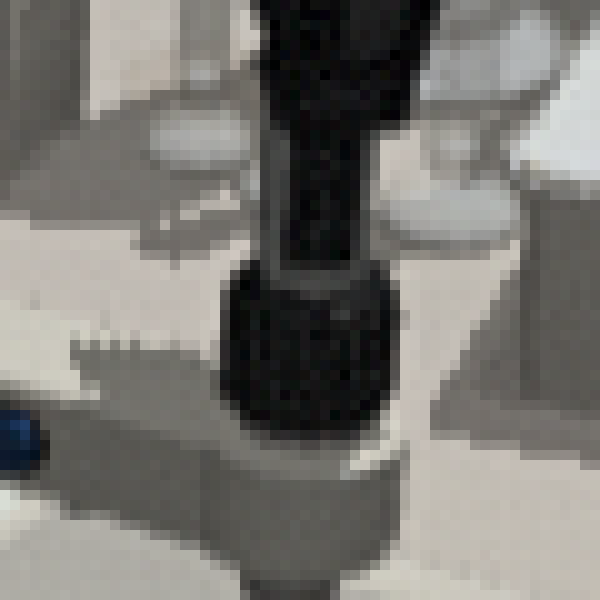

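>>> play_rows(targets=[{"fingers": -1, "x": 0, "y": 0, "z": -0.02, "wx": 0, "wy": 0, "wz": 0}, {"fingers": 0.1, "x": 0, "y": 0, "z": -0.04, "wx": 0, "wy": 0, "wz": 0}, {"fingers": 0.1, "x": 0, "y": 0, "z": -0.04, "wx": 0, "wy": 0, "wz": 0}, {"fingers": 0.1, "x": 0, "y": 0, "z": -0.04, "wx": 0, "wy": 0, "wz": 0}, {"fingers": 0.1, "x": 0, "y": 0, "z": -0.04, "wx": 0, "wy": 0, "wz": 0}])

```text
time: 11.03
ee_pos: [0.5127, 0.0173, 0.1883]
tcp_rot: [-180.0, 0.0, -150.0]
wrist_force: [0.4, 0.3, -0.8]
opening: 0.0466
```

Run:
```python
from h import *
o=bot.get_obs();print(o["ee_pos"],o["opening"])
im,d=bot.camera("side");P=cloud("side",d)
np.save("sd2.npy",d)
cv2.imwrite("pics/e_s.png",cv2.resize(im[110:210,300:400],(600,600),interpolation=cv2.INTER_NEAREST))
# TCP-height projected markers
e=o["ee_pos"];print("tcp px",proj("side",e))
m=(abs(P[...,0]-e[0])<.06)&(abs(P[...,1]-e[1])<.06)&(P[...,2]>.163)
v=np.argwhere(m)
for r in range(130,172,2):
    print(r,[(c,*(np.round(P[r,c]*1000).astype(int).tolist())) for c in range(328,372,4) if m[r,c]])
```

```text
[0.51271117 0.01734264 0.18830547] 0.04663648247270655
tcp px (np.float64(145.2484715438128), np.float64(351.86759042197303))
130 [(348, 530, 2, 212), (352, 502, 50, 237), (356, 494, 49, 238), (360, 490, 39, 235)]
132 [(348, 529, 3, 209), (352, 500, 52, 234), (356, 495, 47, 233), (360, 490, 37, 230)]
134 [(348, 530, 1, 203), (352, 501, 51, 229), (356, 493, 49, 230), (360, 488, 40, 227)]
136 [(352, 499, 55, 227), (356, 493, 49, 225), (360, 489, 38, 222)]
138 [(352, 499, 53, 222), (356, 492, 50, 222), (360, 488, 39, 219)]
140 [(352, 499, 53, 217), (356, 493, 48, 217), (360, 488, 39, 214)]
142 [(352, 499, 52, 213), (356, 492, 49, 213)]
144 [(352, 499, 52, 208), (356, 492, 47, 208)]
146 [(352, 502, 44, 200), (356, 494, 42, 201)]
148 []
150 []
152 []
154 []
156 []
158 []
160 []
162 []
164 []
166 []
168 []
170 []
```

View pics/e_s.png

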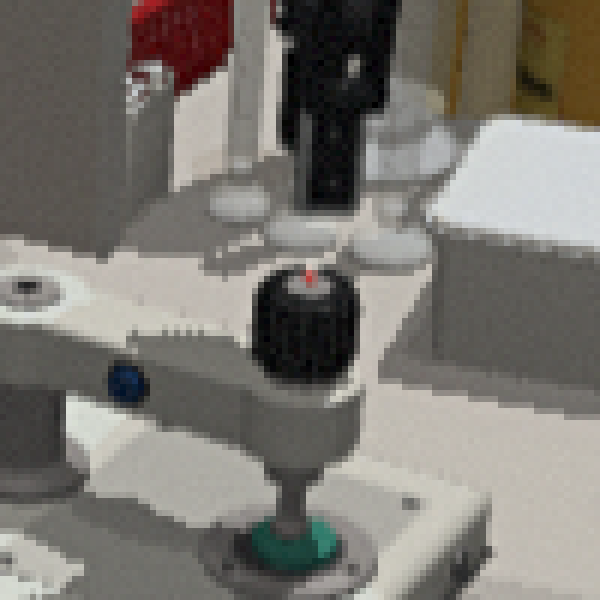

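The picture shows the fingertips stopping at about z=0.202 with the TCP at 0.188. So the tips stand about 12 mm above the TCP, not below it as the interface text says. The first close ended on top of the knob. The knob lines look unmoved at (310,275). I'll go about 20 mm lower than before.

>>> play_rows(targets=[{"fingers": 0.5, "x": 0, "y": 0, "z": 0, "wx": 0, "wy": 0, "wz": 0}, {"fingers": 0.5, "x": 0, "y": 0, "z": 0, "wx": 0, "wy": 0, "wz": 0}, {"fingers": 0.5, "x": 0, "y": 0, "z": 0.02, "wx": 0, "wy": 0, "wz": 0}, {"fingers": 0.5, "x": 0, "y": 0, "z": 0.04, "wx": 0, "wy": 0, "wz": 0}, {"fingers": 0.5, "x": 0, "y": 0, "z": 0.055, "wx": 0, "wy": 0, "wz": 0}, {"fingers": 0.5, "x": 0, "y": 0, "z": 0.06, "wx": 0, "wy": 0, "wz": 0}, {"fingers": 0.1, "x": 0, "y": 0, "z": 0.06, "wx": 0, "wy": 0, "wz": 0}, {"fingers": 0, "x": 0, "y": 0, "z": 0.06, "wx": 0, "wy": 0, "wz": 0}, {"fingers": -1, "x": 0, "y": 0, "z": 0.06, "wx": 0, "wy": 0, "wz": 0}, {"fingers": -1, "x": 0, "y": 0, "z": 0.06, "wx": 0, "wy": 0, "wz": 0}, {"fingers": -1, "x": 0, "y": 0, "z": 0.06, "wx": 0, "wy": 0, "wz": 0}, {"fingers": -1, "x": 0, "y": 0, "z": 0.06, "wx": 0, "wy": 0, "wz": 0}])

```text
time: 12.08
ee_pos: [0.513, 0.0174, 0.1296]
tcp_rot: [-180.0, 0.1, -150.0]
wrist_force: [-2.1, 0.6, 5.5]
opening: 0.0351
```

```bash
python3 st.py
python3 - <<'E'
from h import *
im,d=bot.camera("side")
cv2.imwrite("pics/f_s.png",cv2.resize(im[110:210,300:400],(600,600),interpolation=cv2.INTER_NEAREST))
E
```

```text
12.08 q6 -28.03 qd -0.01 F [-2.09  0.56  5.45] T [ 0.075  0.41  -0.053] eff6 0.0029 yaw -150.02 0.0351 [0.513  0.0174 0.1296]
```

View pics/f_s.png

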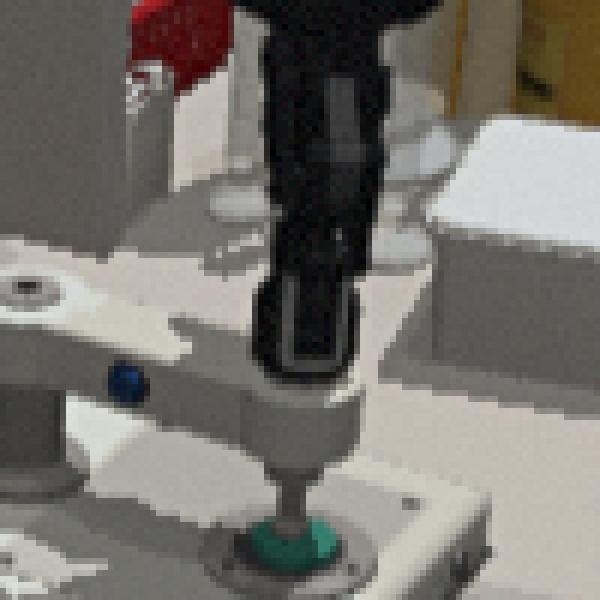

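The knob is gripped now: the pad is on its side at (320,320) and the opening is 35 mm. Turning clockwise.

>>> play_rows(targets=[{"fingers": -1, "x": 0, "y": 0, "z": 0, "wx": 0, "wy": 0, "wz": 3}, {"fingers": -1, "x": 0, "y": 0, "z": 0, "wx": 0, "wy": 0, "wz": 6}, {"fingers": -1, "x": 0, "y": 0, "z": 0, "wx": 0, "wy": 0, "wz": 9}, {"fingers": -1, "x": 0, "y": 0, "z": 0, "wx": 0, "wy": 0, "wz": 12}, {"fingers": -1, "x": 0, "y": 0, "z": 0, "wx": 0, "wy": 0, "wz": 12}])

```text
time: 12.55
ee_pos: [0.5131, 0.0174, 0.1296]
tcp_rot: [-180.0, 0.1, -162.2]
wrist_force: [-2.3, 0.8, 6.1]
opening: 0.0345
```

```bash
python3 st.py
```

```text
12.55 q6 -15.85 qd -4.44 F [-2.31  0.76  6.07] T [ 0.021  0.326 -0.042] eff6 0.9066 yaw -162.21 0.0345 [0.5131 0.0174 0.1296]
```

>>> play_rows(targets=[{"fingers": -1, "x": 0, "y": 0, "z": 0, "wx": 0, "wy": 0, "wz": 4}, {"fingers": -1, "x": 0, "y": 0, "z": 0, "wx": 0, "wy": 0, "wz": 8}, {"fingers": -1, "x": 0, "y": 0, "z": 0, "wx": 0, "wy": 0, "wz": 12}, {"fingers": -1, "x": 0, "y": 0, "z": 0, "wx": 0, "wy": 0, "wz": 16}, {"fingers": -1, "x": 0, "y": 0, "z": 0, "wx": 0, "wy": 0, "wz": 20}, {"fingers": -1, "x": 0, "y": 0, "z": 0, "wx": 0, "wy": 0, "wz": 22}, {"fingers": -1, "x": 0, "y": 0, "z": 0, "wx": 0, "wy": 0, "wz": 24}])

```text
time: 13.13
ee_pos: [0.513, 0.0174, 0.1295]
tcp_rot: [180.0, 0.1, 173.9]
wrist_force: [-1.2, -0.3, 5.3]
opening: 0.0346
```

```bash
python3 st.py
```

```text
13.13 q6 8.07 qd 23.5 F [-1.18 -0.33  5.28] T [-0.042  0.309  0.063] eff6 -0.4548 yaw 173.87 0.0346 [0.513  0.0174 0.1295]
```

>>> play_rows(targets=[{"fingers": -1, "x": 0, "y": 0, "z": 0, "wx": 0, "wy": 0, "wz": 2}, {"fingers": -1, "x": 0, "y": 0, "z": 0, "wx": 0, "wy": 0, "wz": 4}, {"fingers": -1, "x": 0, "y": 0, "z": 0, "wx": 0, "wy": 0, "wz": 6}])

```text
time: 13.38
ee_pos: [0.5131, 0.0174, 0.1296]
tcp_rot: [180.0, 0.1, 167.9]
wrist_force: [-2.1, -0.5, 4.9]
opening: 0.0345
```

```bash
python3 st.py
```

```text
13.38 q6 14.06 qd 23.72 F [-2.1  -0.5   4.91] T [-0.01   0.411  0.122] eff6 -0.5812 yaw 167.89 0.0345 [0.5131 0.0174 0.1296]
```

>>> play_rows(targets=[{"fingers": -1, "x": 0, "y": 0, "z": 0, "wx": 0, "wy": 0, "wz": 1.5}, {"fingers": -1, "x": 0, "y": 0, "z": 0, "wx": 0, "wy": 0, "wz": 3}, {"fingers": -1, "x": 0, "y": 0, "z": 0, "wx": 0, "wy": 0, "wz": 4.5}])

```text
time: 13.63
ee_pos: [0.5131, 0.0174, 0.1296]
tcp_rot: [180.0, 0.1, 163.4]
wrist_force: [-1.0, 0.0, 5.3]
opening: 0.0346
```

```bash
python3 st.py
```

```text
13.63 q6 18.53 qd 17.92 F [-1.    0.03  5.3 ] T [0.005 0.426 0.107] eff6 -0.4056 yaw 163.42 0.0346 [0.5131 0.0174 0.1296]
```

>>> play_rows(targets=[{"fingers": -1, "x": 0, "y": 0, "z": 0, "wx": 0, "wy": 0, "wz": 1.5}, {"fingers": -1, "x": 0, "y": 0, "z": 0, "wx": 0, "wy": 0, "wz": 3}, {"fingers": -1, "x": 0, "y": 0, "z": 0, "wx": 0, "wy": 0, "wz": 4.5}])

```text
time: 13.88
ee_pos: [0.5131, 0.0174, 0.1296]
tcp_rot: [180.0, 0.1, 158.9]
wrist_force: [-1.2, -0.1, 6.0]
opening: 0.0345
```

```bash
python3 st.py
python3 - <<'E'
from h import *
im,d=bot.camera("side")
cv2.imwrite("pics/g_s.png",cv2.resize(im[110:210,300:400],(600,600),interpolation=cv2.INTER_NEAREST))
E
python3 st.py
```

```text
13.88 q6 23.03 qd 17.87 F [-1.21 -0.1   5.99] T [-0.041  0.377  0.169] eff6 -0.4085 yaw 158.91 0.0345 [0.5131 0.0174 0.1296]
13.93 q6 23.15 qd -3.06 F [-2.18 -0.63  5.25] T [-0.035  0.321  0.013] eff6 -0.201 yaw 158.8 0.0344 [0.5131 0.0174 0.1296]
```

View pics/g_s.png

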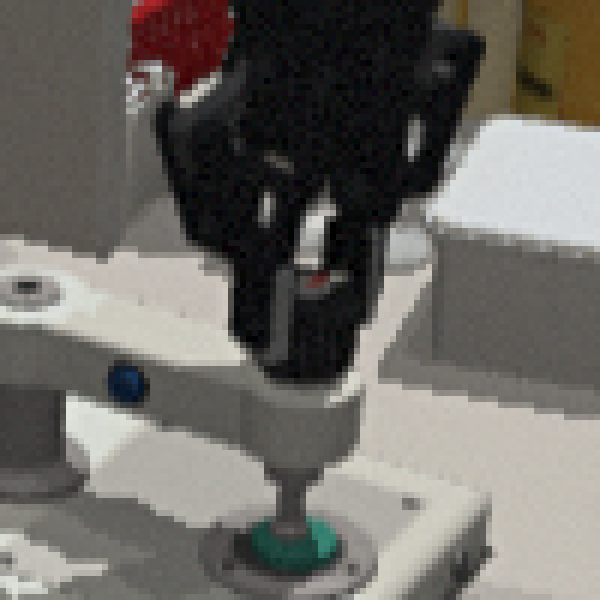

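The knob top shows between the fingers, with red and white still in line at (320,280), so the screw is still being carried along. Continuing.

>>> play_rows(targets=[{"fingers": -1, "x": 0, "y": 0, "z": 0, "wx": 0, "wy": 0, "wz": 1.5}, {"fingers": -1, "x": 0, "y": 0, "z": 0, "wx": 0, "wy": 0, "wz": 3}, {"fingers": -1, "x": 0, "y": 0, "z": 0, "wx": 0, "wy": 0, "wz": 4.5}])

```text
time: 14.18
ee_pos: [0.513, 0.0174, 0.1296]
tcp_rot: [180.0, 0.1, 154.4]
wrist_force: [-0.9, -0.1, 6.5]
opening: 0.0346
```

```bash
python3 st.py
```

```text
14.18 q6 27.53 qd 17.9 F [-0.93 -0.13  6.55] T [0.004 0.362 0.101] eff6 -0.4155 yaw 154.41 0.0346 [0.513  0.0174 0.1296]
```

>>> play_rows(targets=[{"fingers": -1, "x": 0, "y": 0, "z": 0, "wx": 0, "wy": 0, "wz": 1.5}, {"fingers": -1, "x": 0, "y": 0, "z": 0, "wx": 0, "wy": 0, "wz": 3}, {"fingers": -1, "x": 0, "y": 0, "z": 0, "wx": 0, "wy": 0, "wz": 4.5}])

```text
time: 14.43
ee_pos: [0.5131, 0.0174, 0.1295]
tcp_rot: [180.0, 0.1, 149.9]
wrist_force: [-1.3, 0.4, 6.1]
opening: 0.0343
```

```bash
python3 st.py
```

```text
14.43 q6 32.03 qd 17.92 F [-1.33  0.37  6.07] T [-0.004  0.379  0.122] eff6 -0.4086 yaw 149.91 0.0343 [0.5131 0.0174 0.1295]
```

>>> play_rows(targets=[{"fingers": -1, "x": 0, "y": 0, "z": 0, "wx": 0, "wy": 0, "wz": 1.5}, {"fingers": -1, "x": 0, "y": 0, "z": 0, "wx": 0, "wy": 0, "wz": 3}, {"fingers": -1, "x": 0, "y": 0, "z": 0, "wx": 0, "wy": 0, "wz": 4.5}])

```text
time: 14.68
ee_pos: [0.5131, 0.0174, 0.1296]
tcp_rot: [179.9, 0.1, 145.4]
wrist_force: [-2.2, -0.2, 5.6]
opening: 0.0347
```

```bash
python3 st.py;cat > s.py <<'E'
from h import *
import sys
im,d=bot.camera("side")
cv2.imwrite(f"pics/{sys.argv[1]}.png",cv2.resize(im[140:180,330:370],(480,480),interpolation=cv2.INTER_NEAREST))
E
python3 s.py h1
```

```text
14.68 q6 36.53 qd 17.9 F [-2.25 -0.22  5.64] T [0.011 0.438 0.085] eff6 -0.4082 yaw 145.42 0.0347 [0.5131 0.0174 0.1296]
```

View pics/h1.png

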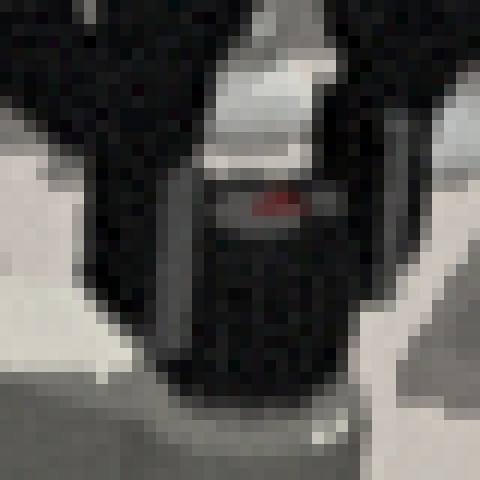

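>>> play_rows(targets=[{"fingers": -1, "x": 0, "y": 0, "z": 0, "wx": 0, "wy": 0, "wz": 1.5}, {"fingers": -1, "x": 0, "y": 0, "z": 0, "wx": 0, "wy": 0, "wz": 3}, {"fingers": -1, "x": 0, "y": 0, "z": 0, "wx": 0, "wy": 0, "wz": 4.5}])

```text
time: 14.98
ee_pos: [0.5131, 0.0174, 0.1296]
tcp_rot: [179.9, 0.1, 140.9]
wrist_force: [-2.1, 0.2, 6.0]
opening: 0.0349
```

```bash
python3 st.py
```

```text
14.98 q6 41.03 qd 17.98 F [-2.06  0.24  6.02] T [-0.064  0.409  0.154] eff6 -0.3948 yaw 140.91 0.0349 [0.5131 0.0174 0.1296]
```

>>> play_rows(targets=[{"fingers": -1, "x": 0, "y": 0, "z": 0, "wx": 0, "wy": 0, "wz": 1.5}, {"fingers": -1, "x": 0, "y": 0, "z": 0, "wx": 0, "wy": 0, "wz": 3}, {"fingers": -1, "x": 0, "y": 0, "z": 0, "wx": 0, "wy": 0, "wz": 4.5}])

```text
time: 15.23
ee_pos: [0.5131, 0.0174, 0.1297]
tcp_rot: [179.9, 0.1, 136.4]
wrist_force: [-1.8, 0.6, 7.3]
opening: 0.0347
```

```bash
python3 st.py
```

```text
15.23 q6 45.53 qd 17.96 F [-1.79  0.63  7.29] T [0.007 0.41  0.199] eff6 -0.3728 yaw 136.42 0.0347 [0.5131 0.0174 0.1297]
```

>>> play_rows(targets=[{"fingers": -1, "x": 0, "y": 0, "z": 0, "wx": 0, "wy": 0, "wz": 1.5}, {"fingers": -1, "x": 0, "y": 0, "z": 0, "wx": 0, "wy": 0, "wz": 3}, {"fingers": -1, "x": 0, "y": 0, "z": 0, "wx": 0, "wy": 0, "wz": 4.5}])

```text
time: 15.48
ee_pos: [0.5131, 0.0174, 0.1297]
tcp_rot: [179.9, 0.1, 131.9]
wrist_force: [-2.3, -0.6, 6.0]
opening: 0.0346
```

```bash
python3 st.py
```

```text
15.48 q6 50.03 qd 17.88 F [-2.34 -0.6   5.99] T [-0.026  0.488  0.132] eff6 -0.3587 yaw 131.91 0.0346 [0.5131 0.0174 0.1297]
```

>>> play_rows(targets=[{"fingers": -1, "x": 0, "y": 0, "z": 0, "wx": 0, "wy": 0, "wz": 1.5}, {"fingers": -1, "x": 0, "y": 0, "z": 0, "wx": 0, "wy": 0, "wz": 3}, {"fingers": -1, "x": 0, "y": 0, "z": 0, "wx": 0, "wy": 0, "wz": 4.5}])

```text
time: 15.73
ee_pos: [0.5131, 0.0174, 0.1297]
tcp_rot: [179.9, 0.1, 127.4]
wrist_force: [-2.4, -0.2, 7.5]
opening: 0.035
```

```bash
python3 st.py; python3 s.py h2; python3 st.py
```

```text
15.73 q6 54.53 qd 17.94 F [-2.41 -0.18  7.5 ] T [-0.002  0.472  0.164] eff6 -0.346 yaw 127.42 0.035 [0.5131 0.0174 0.1297]
15.78 q6 54.64 qd -3.04 F [-1.33 -0.66  6.83] T [-0.086  0.467  0.078] eff6 -0.1465 yaw 127.3 0.0347 [0.5131 0.0174 0.1297]
```

View pics/h2.png

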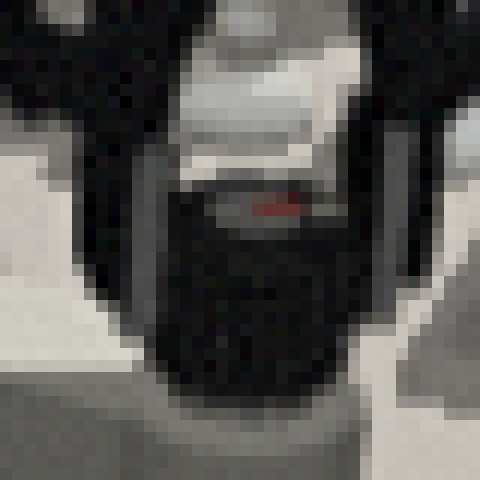

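Joint 6 effort is a clean signal. It held at -0.408 while the knob carried the screw, and since about yaw 143° it has climbed steadily, so the foot is bearing and the clutch is winding up. From here I take small steps.

>>> play_rows(targets=[{"fingers": -1, "x": 0, "y": 0, "z": 0, "wx": 0, "wy": 0, "wz": 1.5}, {"fingers": -1, "x": 0, "y": 0, "z": 0, "wx": 0, "wy": 0, "wz": 3}])

```text
time: 15.95
ee_pos: [0.5131, 0.0174, 0.1297]
tcp_rot: [179.9, 0.1, 124.4]
wrist_force: [-1.8, -0.2, 6.8]
opening: 0.0349
```

```bash
python3 st.py
```

```text
15.95 q6 57.52 qd 18.06 F [-1.79 -0.21  6.84] T [-0.113  0.501  0.199] eff6 -0.4098 yaw 124.42 0.0349 [0.5131 0.0174 0.1297]
```

>>> play_rows(targets=[{"fingers": -1, "x": 0, "y": 0, "z": 0, "wx": 0, "wy": 0, "wz": 1.5}, {"fingers": -1, "x": 0, "y": 0, "z": 0, "wx": 0, "wy": 0, "wz": 3}])

```text
time: 16.12
ee_pos: [0.513, 0.0174, 0.1297]
tcp_rot: [179.9, 0.1, 121.4]
wrist_force: [-1.8, 0.5, 7.4]
opening: 0.0342
```

```bash
python3 st.py
```

```text
16.12 q6 60.53 qd 17.94 F [-1.76  0.53  7.39] T [-0.051  0.577  0.194] eff6 -0.3376 yaw 121.42 0.0342 [0.513  0.0174 0.1297]
```

>>> play_rows(targets=[{"fingers": -1, "x": 0, "y": 0, "z": 0, "wx": 0, "wy": 0, "wz": 1.5}, {"fingers": -1, "x": 0, "y": 0, "z": 0, "wx": 0, "wy": 0, "wz": 3}])

```text
time: 16.28
ee_pos: [0.513, 0.0174, 0.1298]
tcp_rot: [179.9, 0.1, 118.4]
wrist_force: [-1.8, -0.2, 7.1]
opening: 0.0347
```

```bash
python3 st.py; python3 s.py h3
```

```text
16.28 q6 63.53 qd 17.96 F [-1.79 -0.15  7.1 ] T [-0.109  0.56   0.172] eff6 -0.358 yaw 118.42 0.0347 [0.513  0.0174 0.1298]
```

View pics/h3.png

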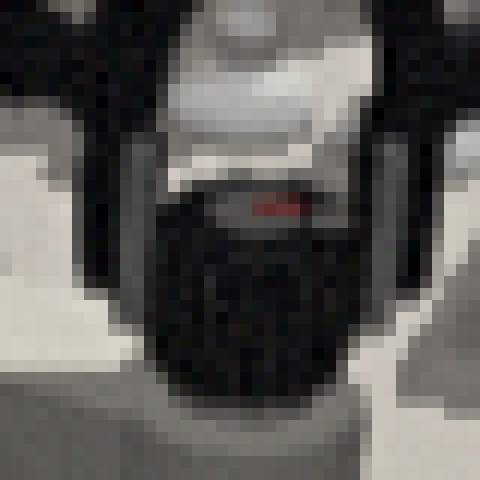

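>>> play_rows(targets=[{"fingers": -1, "x": 0, "y": 0, "z": 0, "wx": 0, "wy": 0, "wz": 1.5}, {"fingers": -1, "x": 0, "y": 0, "z": 0, "wx": 0, "wy": 0, "wz": 3}, {"fingers": -1, "x": 0, "y": 0, "z": 0, "wx": 0, "wy": 0, "wz": 4.5}])

```text
time: 16.58
ee_pos: [0.513, 0.0174, 0.1297]
tcp_rot: [179.9, 0.0, 113.9]
wrist_force: [-2.4, -0.3, 7.6]
opening: 0.0352
```

```bash
python3 st.py; python3 s.py h4; python3 st.py; python3 s.py h5; python3 st.py
```

```text
16.58 q6 68.03 qd 17.91 F [-2.44 -0.32  7.57] T [-0.097  0.537  0.087] eff6 -0.4241 yaw 113.91 0.0352 [0.513  0.0174 0.1297]
16.63 q6 68.15 qd -3.03 F [-1.89 -0.5   7.4 ] T [-0.073  0.549  0.034] eff6 -0.2086 yaw 113.8 0.0347 [0.513  0.0174 0.1297]
16.68 q6 68.03 qd -1.5 F [-1.86 -1.16  7.59] T [-0.036  0.542 -0.01 ] eff6 0.3649 yaw 113.91 0.0349 [0.513  0.0174 0.1297]
```

View pics/h5.png

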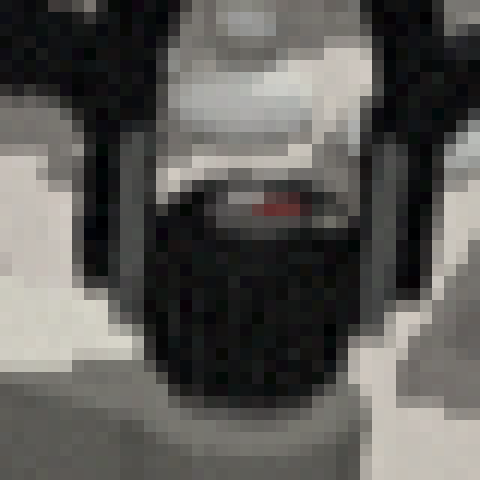

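The torque has dropped (effort -0.358, then -0.424), so the clutch gave way near yaw 120° and is now sliding through the first click. I'll follow it further, watching the effort.

>>> play_rows(targets=[{"fingers": -1, "x": 0, "y": 0, "z": 0, "wx": 0, "wy": 0, "wz": 1.5}, {"fingers": -1, "x": 0, "y": 0, "z": 0, "wx": 0, "wy": 0, "wz": 3}, {"fingers": -1, "x": 0, "y": 0, "z": 0, "wx": 0, "wy": 0, "wz": 4.5}])

```text
time: 16.93
ee_pos: [0.513, 0.0174, 0.1298]
tcp_rot: [179.9, 0.0, 109.4]
wrist_force: [-3.2, -0.3, 8.0]
opening: 0.0346
```

```bash
python3 st.py
```

```text
16.93 q6 72.54 qd 17.98 F [-3.25 -0.28  8.01] T [-0.154  0.597  0.02 ] eff6 -0.5018 yaw 109.4 0.0346 [0.513  0.0174 0.1298]
```

>>> play_rows(targets=[{"fingers": -1, "x": 0, "y": 0, "z": 0, "wx": 0, "wy": 0, "wz": 1.5}, {"fingers": -1, "x": 0, "y": 0, "z": 0, "wx": 0, "wy": 0, "wz": 3}, {"fingers": -1, "x": 0, "y": 0, "z": 0, "wx": 0, "wy": 0, "wz": 4.5}])

```text
time: 17.18
ee_pos: [0.513, 0.0174, 0.1297]
tcp_rot: [179.9, 0.0, 104.9]
wrist_force: [-2.2, -0.8, 6.7]
opening: 0.0348
```

```bash
python3 st.py; python3 s.py h6
```

```text
17.18 q6 77.04 qd 17.88 F [-2.19 -0.83  6.7 ] T [-0.033  0.575 -0.028] eff6 -0.5551 yaw 104.9 0.0348 [0.513  0.0174 0.1297]
```

View pics/h6.png

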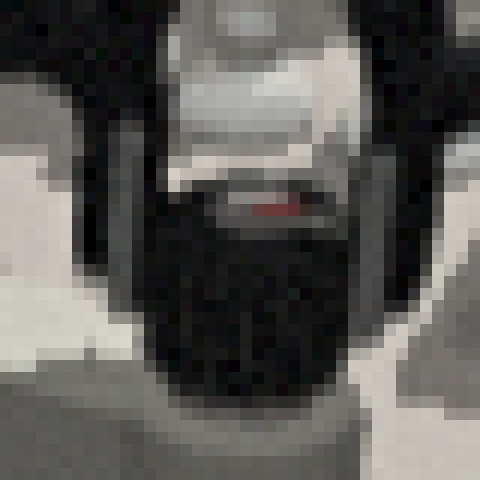

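>>> play_rows(targets=[{"fingers": -1, "x": 0, "y": 0, "z": 0, "wx": 0, "wy": 0, "wz": 1.5}, {"fingers": -1, "x": 0, "y": 0, "z": 0, "wx": 0, "wy": 0, "wz": 3}, {"fingers": -1, "x": 0, "y": 0, "z": 0, "wx": 0, "wy": 0, "wz": 4.5}])

```text
time: 17.48
ee_pos: [0.513, 0.0174, 0.1297]
tcp_rot: [179.9, 0.0, 100.4]
wrist_force: [-2.1, -0.5, 7.0]
opening: 0.035
```

```bash
python3 st.py
```

```text
17.48 q6 81.55 qd 17.9 F [-2.12 -0.53  7.01] T [-0.028  0.549 -0.054] eff6 -0.562 yaw 100.39 0.035 [0.513  0.0174 0.1297]
```

>>> play_rows(targets=[{"fingers": -1, "x": 0, "y": 0, "z": 0, "wx": 0, "wy": 0, "wz": 1.5}, {"fingers": -1, "x": 0, "y": 0, "z": 0, "wx": 0, "wy": 0, "wz": 3}, {"fingers": -1, "x": 0, "y": 0, "z": 0, "wx": 0, "wy": 0, "wz": 4.5}])

```text
time: 17.73
ee_pos: [0.5129, 0.0173, 0.1297]
tcp_rot: [179.9, 0.0, 95.9]
wrist_force: [-2.9, -0.2, 6.5]
opening: 0.035
```

```bash
python3 st.py; python3 s.py h7
```

```text
17.73 q6 86.04 qd 17.89 F [-2.86 -0.2   6.51] T [0.013 0.571 0.051] eff6 -0.4962 yaw 95.9 0.035 [0.5129 0.0173 0.1297]
```

View pics/h7.png

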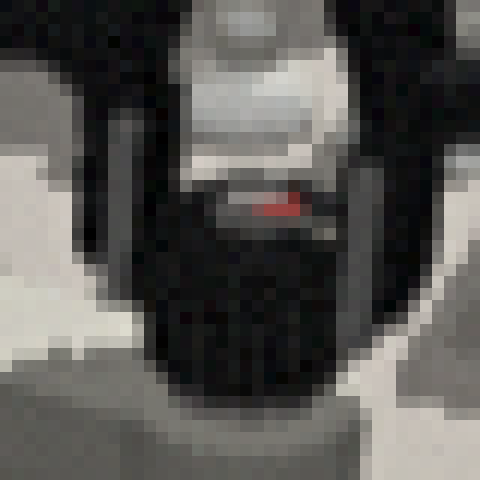

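The effort passed its minimum and is back near the no-load value, meaning the clutch has settled in the next detent. The white line, at (325,233) in the crop, now lags well clockwise of the red one. Releasing here.

>>> play_rows(targets=[{"fingers": 0.2, "x": 0, "y": 0, "z": 0, "wx": 0, "wy": 0, "wz": 0}, {"fingers": 0.6, "x": 0, "y": 0, "z": 0, "wx": 0, "wy": 0, "wz": 0}, {"fingers": 0.8, "x": 0, "y": 0, "z": 0, "wx": 0, "wy": 0, "wz": 0}, {"fingers": 0.8, "x": 0, "y": 0, "z": 0, "wx": 0, "wy": 0, "wz": 0}, {"fingers": 0.8, "x": 0, "y": 0, "z": -0.03, "wx": 0, "wy": 0, "wz": 0}, {"fingers": 0.8, "x": 0, "y": 0, "z": -0.06, "wx": 0, "wy": 0, "wz": 0}, {"fingers": 0.8, "x": 0, "y": 0, "z": -0.09, "wx": 0, "wy": 0, "wz": 0}, {"fingers": 0.8, "x": 0.04, "y": 0, "z": -0.09, "wx": 0, "wy": 0, "wz": 0}, {"fingers": 0.8, "x": 0.08, "y": 0, "z": -0.09, "wx": 0, "wy": 0, "wz": 0}, {"fingers": 0.8, "x": 0.12, "y": 0, "z": -0.09, "wx": 0, "wy": 0, "wz": 0}, {"fingers": 0.8, "x": 0.16, "y": 0, "z": -0.09, "wx": 0, "wy": 0, "wz": 0}, {"fingers": 0.8, "x": 0.2, "y": 0, "z": -0.09, "wx": 0, "wy": 0, "wz": 0}, {"fingers": 0.8, "x": 0.24, "y": 0, "z": -0.09, "wx": 0, "wy": 0, "wz": 0}, {"fingers": 0.8, "x": 0.28, "y": 0.0, "z": -0.09, "wx": 0, "wy": 0, "wz": 0}, {"fingers": 0.8, "x": 0.32, "y": 0.0, "z": -0.09, "wx": 0, "wy": 0, "wz": 0}, {"fingers": 0.8, "x": 0.36, "y": 0.0, "z": -0.09, "wx": 0, "wy": 0, "wz": 0}, {"fingers": 0.8, "x": 0.36, "y": 0, "z": -0.09, "wx": 0, "wy": 0, "wz": 0}, {"fingers": 0.8, "x": 0.36, "y": 0, "z": -0.09, "wx": 0, "wy": 0, "wz": 0}])

```text
time: 19.28
ee_pos: [0.4744, 0.3773, 0.2173]
tcp_rot: [-179.9, 0.1, 96.2]
wrist_force: [0.3, 0.1, 0.4]
opening: 0.0765
```

```bash
python3 look.py z
python3 - <<'E'
from h import *
im,d=bot.camera("top"); cv2.imwrite("pics/zk.png",cv2.resize(im[195:225,385:425],(800,600),interpolation=cv2.INTER_NEAREST))
E
```

```text
385 ((511.7232666015625, 18.824901580810547), (35.36307144165039, 36.249969482421875), 74.66732025146484) ((512.0750122070312, 18.06178092956543), 18.83837127685547)
19.3833 [ 3.830e+01  1.285e+01  1.881e+01  9.600e+01 -1.000e-02  1.223e+02] [0.47510776 0.37516733 0.21819102] [0.00774297 0.00099187 0.02098639]
```

View pics/zt.png

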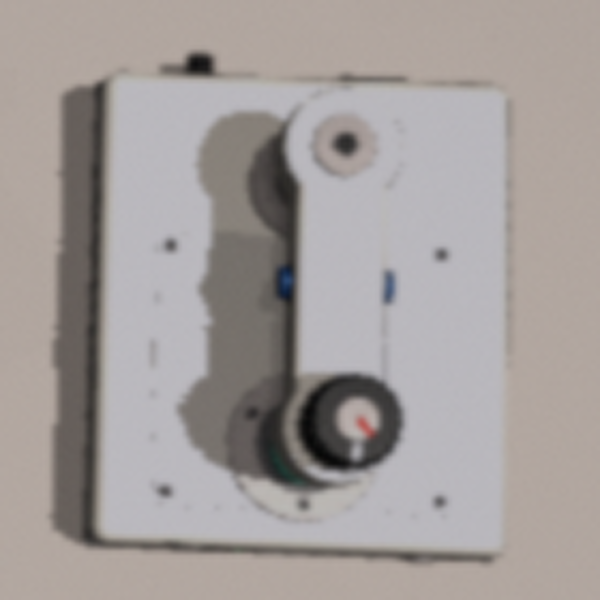

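View pics/zk.png

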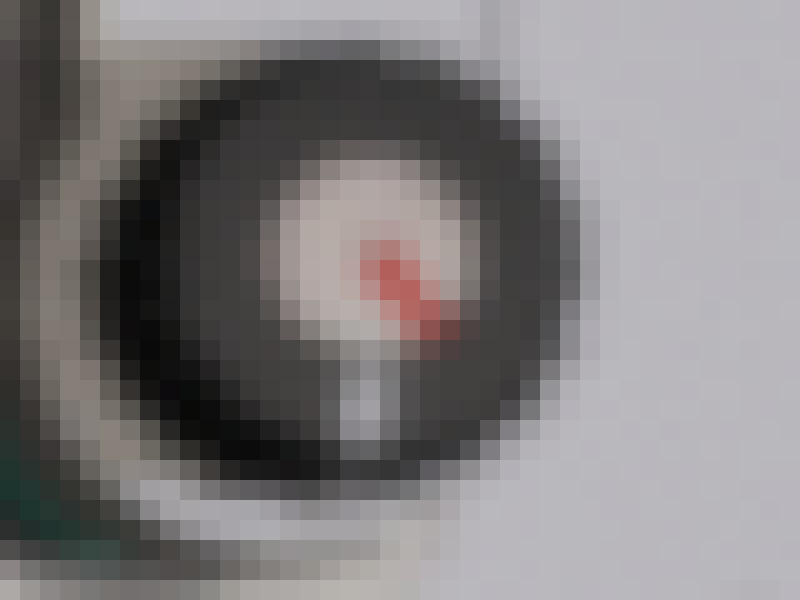

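View pics/zs.png

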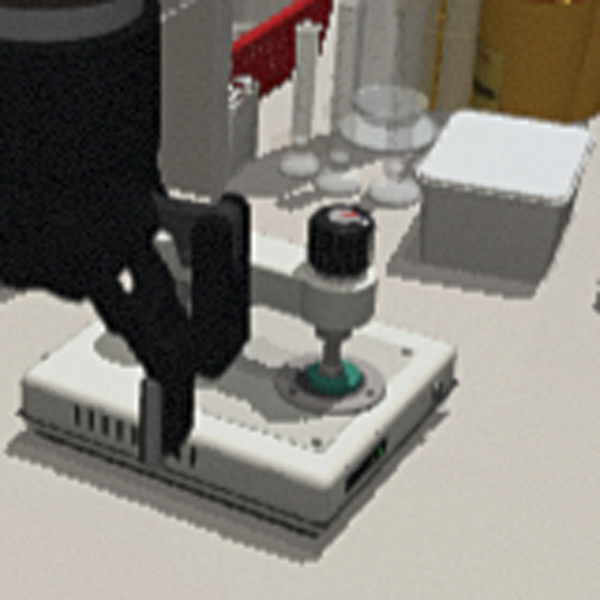

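The lines are now about 45° apart, white pointing straight down and red down-right. That is one click. Both buttons are out at (287,283) and (388,285), the arm is over the disc, and the robot is clear.

```bash
python3 -c "
from workcell import bot
print(bot.job_done())"
```

```text
the job is handed in; nothing more can be done
None
```

The disc is clamped and the job was handed in at about 19.4 s of the 58 s. I got no verdict, so this rests on my own last checks.

**What I did**
- **Swing and latch:** I pinched both blue buttons, swung the arm about 66° until a side force of about 9 N showed it was against its stop, then let go there.
- **Knob:** I turned it clockwise about 114° in one grip. The wrist-joint torque rose as the clutch wound up, dropped as it gave way, and came back to near no-load in the next detent. I stopped and released it there.

**Last checks, from the camera pictures**
- **Latch:** both buttons stand out, and the knob is within about 1 mm of where I expect the crystal's centre.
- **Click:** the white and red lines are about 45° apart, which is one click.
- **Clearance:** the robot is clear of everything.

**What disagreed or was not checked**
- **Fingertip height:** the tips sit about 12 mm behind the tool point, not 11 mm ahead as the description says. My first grip therefore closed on top of the knob, pressing it with about 9 N. The knob's lines had not moved, and I gripped again lower.
- **Foot force:** I could not measure it. I infer it only from the clutch having given way.
- **Disc:** it looks in place in the side view, but I did not measure its position again.
- **Bystanders:** I did not check them in the last pictures. At bench height I worked only over the unit, and the moves to and fro were about 0.2 m up.

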